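Index the dividing wheel to yellow and lock it with its pin

TASK

Take the pin with the red knob from its wooden holder and stand it in the guide hole of the blue bridge, letting go so that it rides on the wheel. Then gently turn the wheel by its black upright handle until the yellow sector shows in the window and you feel the pin drop into the wheel and stop it, and see that the pin is fully home, collar flat on the bridge. Never push the wheel with more than 18 N or jam the pin with more than 40 N, let go of everything, and leave the other things on the bench where they are.

Things in the scene. Friction and masses are not known exactly. Their poses are not given: they have to be found in the camera images.
- stand: fixed grey indexing stand, base 270 x 240 x 34 mm; origin: centre of its underside, on the bench; x axis from the wheel's axle towards the guide hole. A blue bridge, 52 mm wide, reaches from its +x edge in over the wheel to 32 mm from the axle; the bridge's top is 78 mm, its underside 62 mm above the bench
- axle (a point): point on the wheel's upright axle at the height of the wheel's top face (59 mm above the bench). A chuck and round wooden blank (58 mm across) rise 24 mm above the wheel's face there
- window (a point): centre of the white-edged window (20 mm along stand x, 18 mm across) in the blue bridge, at the bridge's top, 50 mm from the axle. The wheel's colours are seen through it
- guide (a point): mouth of the upright round guide hole in the blue bridge, 13 mm wide, 16 mm deep with a 1 mm bevel, 85 mm from the axle; point at the centre of the mouth, on the bridge's top
- wheel (a joint): turn of the wheel, rad: 0 = yellow sector centred in the window; positive = counter-clockwise from above. Starts at 0.7 to 1.9, stops at -0.6 and 2.2, stays where left, takes 4 to 6 N at the handle. The pin drops in somewhere between -0.15 and 0.15, a different place each time; the wheel then comes up solid after 2 to 4 mm of play. Disc of 208 mm, top face 59 mm above the bench, 8 painted sectors
- yellow (a point): centre of the one yellow sector (45 degrees wide) on the wheel's top face, 50 mm from the axle. Beyond it, 85 mm from the axle in the black rim, is the one locking hole, 13.5 mm wide, right through the 14 mm thick wheel. The black rim was clamped on by hand: the hole is up to 0.13 rad either side of the sector's middle. The rest of the rim is plain and flat
- handle (a point): middle of the wheel's upright black handle post, 18 mm in diameter, 55 mm tall above the wheel's face, 85 mm from the axle, opposite the middle of the yellow sector; it is fixed to the wheel. At joint 0 it stands straight across the axle from the guide
- red_pin_knob (a point): middle of the red knob of the locking pin, 22 mm above its collar's underside, 18 mm below its top. Knob with collar: cylinder 24 mm across, 40 mm tall. Below it a steel shank 12 mm thick, 29 mm long, end bevelled; 0.16 kg. Starts upright, collar on the holder's top. In the guide, riding on the wheel, its collar is 10 mm above the bridge; fully home it lies on the bridge
- holder: fixed wooden pin holder, 130 x 60 x 50 mm, origin at the centre of its underside on the bench; two holes 14.5 mm wide, 35 mm either side of the centre along its x axis; red and blue pins stand in them, either way round
- blue_pin_knob (a point): spare steel pin with a blue knob standing in the other hole of the pin holder; same knob (24 mm across) but a shank too short for this job; point at the middle of its knob; leave it alone
- glue_mid (a point): glue jar, 68 mm across, 95 mm tall; point half-way up; leave alone
- pencil_cup_mid (a point): white pencil cup, 80 mm across, 100 mm tall with pencils rising to 190 mm; point half-way up the cup; leave alone
- sanding_block_mid (a point): cork sanding block 110 x 65 x 34 mm; point at its middle; leave alone
- strip_mid (a point): wooden strip 35 x 240 x 25 mm lying flat; point at its middle; leave alone
- screwdriver_mid (a point): screwdriver with an orange handle lying flat; point near its middle; leave alone
- wrench_mid (a point): steel wrench lying flat; point near its middle; leave alone
- brush_mid (a point): brush lying flat; point near its middle; leave alone

How it is judged:
By the outcome, as a careful person would: the job done as asked, in the order asked, and still so for the second after the job is handed in, with the robot touching nothing.
It also fails if it takes over 72 s, if anything falls off the work surface, if the arm or the gripper's body presses on something with over 40 N, if the wrist force passes 120 N, or if a joint passes its speed limit or range.

ROBOT

A 6-joint arm with a two-finger parallel gripper is mounted at the origin on the work surface. World frame = base frame: x ahead of the robot, y to its left, z up, the work surface at z = 0. Lengths are in mm, angles in rad, forces in N, time in s.
With the tool pointing down it reaches from about 275 to 1000 mm from the base axis. Payload 8.4 kg.
Tool frame: the origin (TCP) lies on the centre line of the jaws, within the pads' length; the fingertips stand r.tip_reach ahead of it and the grasp point (between the pads) lies 3 mm ahead of it (r.tip_reach is the distance from the TCP to the fingertips, in mm); z points along the fingers, y is the direction in which the jaws open and shut (so a half turn about z gives the same grasp; the last joint's range is limited). The gripper opens to 85 mm and grips with 20 to 120 N. Pads are 22 mm wide; open, the fingers measure 114 mm over their backs; the gripper's body (76 mm by 85 mm) begins 54 mm behind the grasp point. The pads swing forward as they close: fully open they stand 13 mm farther back than shut.
Start: joints at [-1.307, 0.353, 1.633, -0, 1.155, -0.002], TCP at [164.174, -603.055, 253.281] pointing down, gripper open.
Joint ranges: [-2.63, 2.63], [-0.92, 2.1], [0.06, 2.66], [-1.3, 4.44], [0, 2.69], [-3.02, 3.02]. Speed limits (rad/s): [2.22, 2.22, 2.79, 3.14, 3.14, 3.14].

INTERFACE

Orientations are given as [roll, pitch, yaw] about the fixed x, y, z axes, in that order (R = Rz(yaw) Ry(pitch) Rx(roll)).
In Python, from rig import sense, optics, r, nets gives the robot as it stands. The module is installed in compiled form; this text tells all that it offers.
- The arm moves only by the tool carry_out, never from a script. Its argument "increments" is a list that holds one entry, the list of rows, each a list of 6 numbers: the shift along the tool's x, y, z normalised to -1 to 1, where 1 is 40 cm, then the turn, a rotation vector about the tool's x, y, z normalised to -1 to 1, where 1 is 60 degrees. A call has 1 to 5 rows; each row is the pose to reach, as a shift and turn from the pose commanded when the call began, along the tool's axes at that moment; what a row does not reach only later rows make up. A row lasts 1/12 s, in which the tool goes at most 41.7 mm and 7.16 degrees, less where a joint would pass 70% of its speed; a pose out of reach is approached as far as the arm can. A call with a number of a shift or a turn outside -1 to 1 is refused whole. A call with a gripper value outside its range is refused whole. "hand" is the closure, from 0 (fully open) to 1 (shut), set as the call begins (left out, the last holds). The fingers move at their own pace and stop on an object; "squeeze" is the grip in N (left out, the last holds). Time passes only in rows, so rows that repeat a pose let the fingers close. It gives the time, the measured TCP pose, the force and the opening at its end, in the units of the state.
- sense(): the state, without advancing time (a new reading comes with each control period).
- optics.grab_frame(name): name is "scene" or "top"; returns a dict with "img" (420x560x3 uint8, red, green, blue), "range_z" (420x560 float32, mm along the optical axis (not along the pixel's ray), 0 where there is no reading), "fov_y" (degrees; the focal length in pixels is half the picture's height over the tangent of half this angle, whatever the lens; pixels are square), "cx", "cy" (the principal point, pixels), "R" (3x3) and "t" (3): a world point X has camera coordinates R X + t. Camera axes: x right, y down, z forward; pixel columns grow to the right and rows downward; lengths in mm; the calibration is good to about 2 mm. A picture is of the moment at which its call begins.
- r.sign_off(): hands the job in, once; it reports no verdict.
Trained networks look in the newest picture that a camera, given by its name, has taken for a name from the list of things; names that differ only in an ending like _2 or _b are one class to them, and where a whole thing is asked for, a point or a joint stands for the part that bears it (a point fixed in the world has none). Each returns a list of dicts, best first, with "confidence" (0 to 1); they miss things now and then, are a little off and sometimes report something else, mostly with a low value. They report only what shows in the picture. A call takes as long as a camera call.
- nets.trace(target, camera): "mask" (420x560 bool, what is visible of it).
- nets.tip_of(target, camera): "point" ([x, y, z] in mm, in world coordinates, good to about 4 mm: a listed point, or the origin of a listed thing).
The state is a dict: "clock": time; "qpos": joint angles; "qvel": joint speeds; "joint_efforts": joint torques, N m; "eef_pos": TCP position; "tcp_rot": TCP orientation; "contact_force": force on the tool from outside, world axes, zero at the start; "wrist_torque": the same for the moment, N m; "opening": opening from 0.0 (shut) to 1.0 (fully open).
Only numpy, scipy, OpenCV 4.12 (cv2) and the standard library are available. Lean on these libraries where they do the work, as an engineer would, in place of code of your own. Each camera call takes 0.05 s, during which the arm holds its last target.

## Working session

There is one attempt and no reset: what is moved stays moved. The work goes in short steps, Python scripts to look and compute and a tool call to move; the robot and the scene stay as the last step left them, time stands still between calls to the robot, and variables do not carry over. Pictures are saved under pics/ and viewed, and the job is handed in when it is done.

Besides the shell and the picture viewer there is one more tool, called after "Call:" as name([rows], argument=value, ...), one row to a line, values as JSON. carry_out: Moves the arm, as the interface text tells. Its arguments: {"type":"object","properties":{"increments":{"type":"array","items":{"type":"array","items":{"type":"array","items":{"type":"number","minimum":-1,"maximum":1}}}},"hand":{"type":"number"},"squeeze":{"type":"number"}},"required":["increments"]}

```bash
mkdir -p pics; python3 - <<'E'
from rig import sense, optics, r, nets
import cv2
s=sense();print(s, r.tip_reach)
for c in("scene","top"):
    f=optics.grab_frame(c);cv2.imwrite(f"pics/{c}0.png",f["img"][:,:,::-1]);print(c,f["fov_y"],f["cx"],f["cy"],f["R"].tolist(),f["t"])
    for n in ["stand","axle","window","guide","yellow","handle","red_pin_knob","blue_pin_knob","holder","glue_mid","pencil_cup_mid"]:
        print(n,[( [round(float(v)) for v in d["point"]],round(d["confidence"],2)) for d in nets.tip_of(n,c)[:2]])
E
```

```text
{'clock': 0.0, 'qpos': array([-1.30736679e+00,  3.53631751e-01,  1.63414781e+00,  2.63112249e-05,
        1.15521720e+00, -2.40738718e-03]), 'qvel': array([-0.00072857,  0.00163998,  0.00035749, -0.00022345, -0.00024473,
       -0.00032045]), 'joint_efforts': array([ 2.78842366e-03, -6.05241466e+01, -3.42063582e+01,  2.62683634e-04,
        9.27218789e-03,  1.52792083e-06]), 'eef_pos': array([ 164.08171493, -602.60230376,  252.56605815]), 'tcp_rot': array([-3.14018860e+00, -2.74369131e-05,  2.65826270e-01]), 'contact_force': array([-0.2421323 , -0.47811694,  0.17630044]), 'wrist_torque': array([-0.05673621, -0.0125597 ,  0.03132003]), 'opening': 0.9971237866115311} 22.0
scene 55.37772424534273 280.3982563381851 198.92466927650045 [[0.5507486585654169, 0.8345574963862841, -0.013773173702933886], [0.422543939727691, -0.2930036675607689, -0.8576744544378944], [-0.7198142358190724, 0.4665432841885046, -0.5140085893161797]] [-281.47542869 -169.00465874 1451.87817795]
stand [([576, 82, 0], 0.67)]
axle [([579, 84, 56], 0.77)]
window [([626, 98, 75], 0.98), ([750, 338, 49], 0.58)]
guide [([6
[... 440 characters left out ...]
928411, -0.012409839855582487], [-0.9980649760378913, 0.023089567234378893, -0.057733659951644235], [0.058001253348436047, 0.01109207945625299, -0.9982548874828245]] [ -41.8107622   584.88266525 1366.53135425]
stand [([574, 80, -4], 0.84), ([500, -499, 10], 0.49)]
axle [([579, 80, 59], 0.71)]
window [([620, 98, 78], 0.79)]
guide [([654, 117, 80], 0.84)]
yellow [([581, 131, 63], 0.84), ([500, -498, 10], 0.5)]
handle [([761, -252, 9], 0.65), ([564, -5, 85], 0.59)]
red_pin_knob [([607, -340, 72], 0.52), ([652, 111, 80], 0.28)]
blue_pin_knob [([540, -330, 68], 0.4)]
holder [([573, -338, 0], 0.71), ([536, -332, 69], 0.57)]
glue_mid [([612, -453, 45], 0.79)]
pencil_cup_mid [([750, 336, 48], 0.88)]
```

View pics/scene0.png

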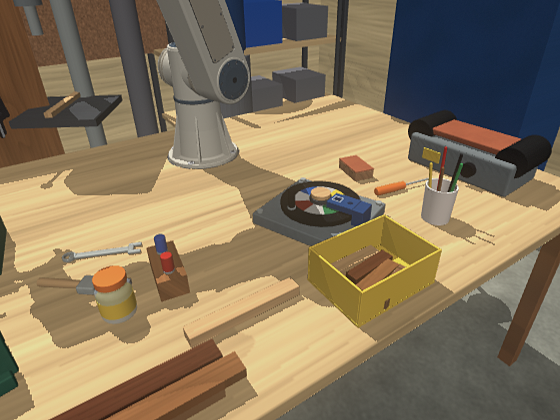

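View pics/top0.png

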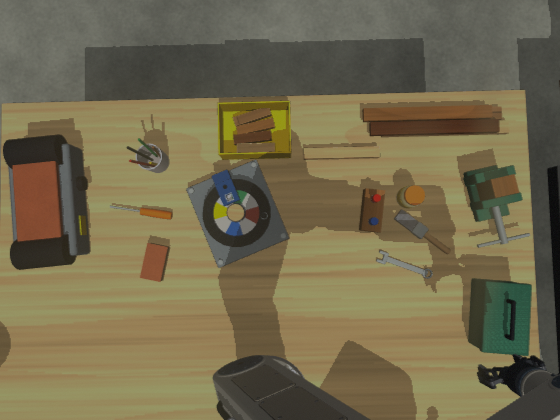

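```bash
cat > h.py <<'E'
from rig import sense, optics, r, nets
import cv2, numpy as np
from scipy.spatial.transform import Rotation as Ro
def f_of(f): return f["img"].shape[0]/2/np.tan(np.radians(f["fov_y"]/2))
def cloud(f):
    F=f_of(f);z=f["range_z"].astype(float);v,u=np.mgrid[:420,:560]
    c=np.stack([(u-f["cx"])*z/F,(v-f["cy"])*z/F,z],-1)
    P=(c-f["t"])@f["R"]; P[z<=0]=np.nan; return P
def proj(f,X):
    c=np.atleast_2d(X)@f["R"].T+f["t"];F=f_of(f);return np.c_[c[:,0]/c[:,2]*F+f["cx"],c[:,1]/c[:,2]*F+f["cy"]]
def at_z(f,u,v,z):
    d=f["R"].T@np.array([(u-f["cx"])/f_of(f),(v-f["cy"])/f_of(f),1]);o=-f["R"].T@f["t"];return o+d*(z-o[2])/d[2]
def crop(f,u0,v0,u1,v1,k,name):
    cv2.imwrite("pics/"+name,cv2.resize(f["img"][v0:v1,u0:u1,::-1],None,fx=k,fy=k,interpolation=cv2.INTER_CUBIC))
def st():
    s=sense();print("t %.2f"%s["clock"],"pos",s["eef_pos"].round(1),"rot",s["tcp_rot"].round(4),"F",s["contact_force"].round(1),"open %.3f"%s["opening"]);return s
E
python3 - <<'E'
from h import *
for c in("scene","top"):
    f=optics.grab_frame(c);P=cloud(f);I=f["img"].astype(int)
    np.savez(f"{c}0.npz",**f)
    hsv=cv2.cvtColor(f["img"],cv2.COLOR_RGB2HSV)
    for n in["stand","red_pin_knob","blue_pin_knob","handle","guide"]:
        for d in nets.trace(n,c)[:1]:
            m=d["mask"];q=P[m];q=q[~np.isnan(q[:,0])]
            print(c,n,round(d["confidence"],2),m.sum(),"pix",np.argwhere(m).mean(0)[::-1].round(1),"med",np.median(q,0).round(1),"min",np.percentile(q,3,axis=0).round(1),"max",np.percentile(q,97,axis=0).round(1))
            cv2.imwrite(f"m_{c}_{n}.png",m.astype(np.uint8)*255)
f=np.load("top0.npz");crop(f,180,155,300,275,6,"top_st.png");crop(f,340,180,440,240,8,"top_h.png")
f=np.load("scene0.npz");crop(f,245,165,395,250,5,"sc_st.png")
E
```

```text
scene stand 0.83 5533 pix [316.  210.4] med [606.3  45.5  56.7] min [474.7 -62.5   6. ] max [695.1 209.3  82.4]
scene red_pin_knob 0.58 280 pix [167.  262.8] med [ 617.1 -343.5   72.3] min [ 594.1 -352.8   48. ] max [ 621.3 -330.4   89.7]
scene blue_pin_knob 0.69 212 pix [160.3 243.1] med [ 547.4 -333.4   76.1] min [ 533.5 -342.8   52. ] max [ 552.  -321.4   89.7]
scene handle 0.68 2475 pix [315.1 202.5] med [583.9  56.3  58.3] min [485.7 -16.8  45.9] max [675.6 174.6  90.1]
scene guide 0.89 5530 pix [316.2 210.5] med [606.7  45.6  56.8] min [475.9 -62.    7.1] max [696.  208.1  82.6]
top stand 0.76 6653 pix [237.2 212.9] med [573.4  80.   56.7] min [442.9 -41.9  29.5] max [707.4 206.4  82.4]
top blue_pin_knob 0.5 85 pix [373.2 221.1] med [ 539.2 -330.1   87.1] min [ 528.2 -350.1   47.7] max [ 551.9 -320.    93.1]
top handle 0.93 3300 pix [237. 215.] med [566.6  74.3  59.6] min [483.2  -9.   53.6] max [662.2 172.4  84.4]
top guide 0.62 6484 pix [237.1 212.9] med [573.3  79.8  57. ] min [445.4 -40.6  29.9] max [706.5 206.5  82.5]
```

View pics/top_st.png

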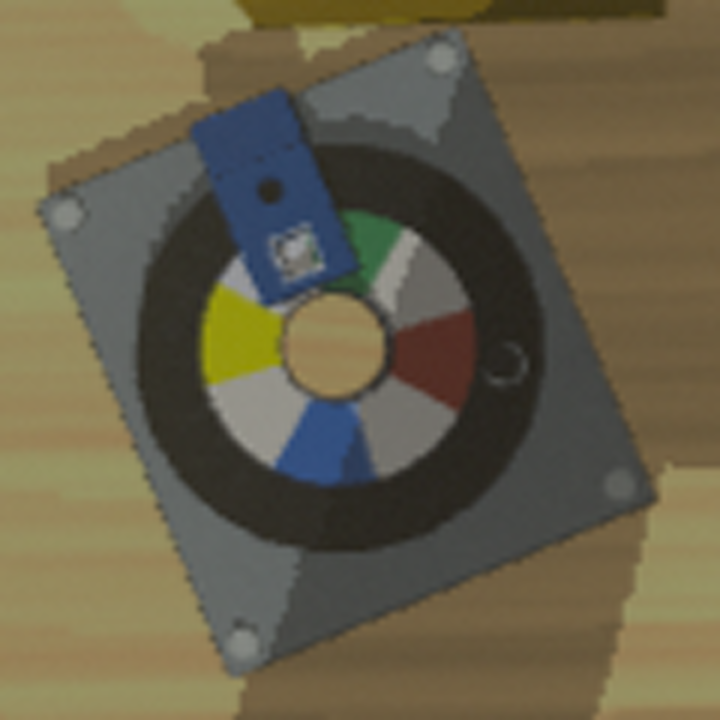

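View pics/top_h.png

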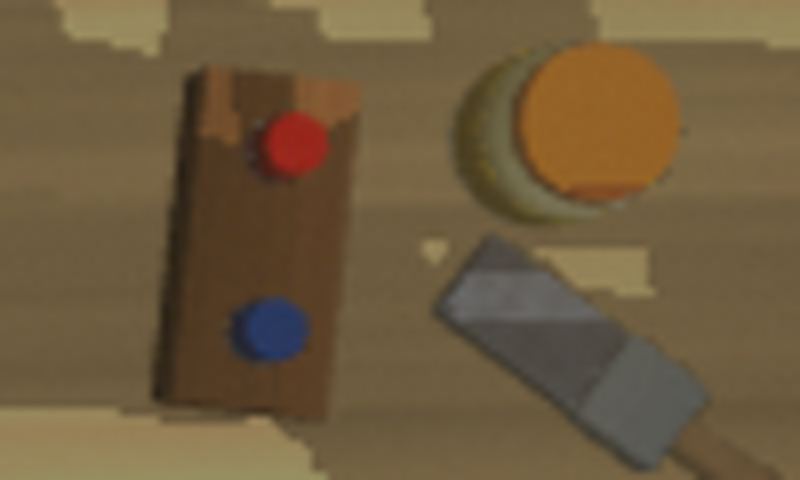

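View pics/sc_st.png

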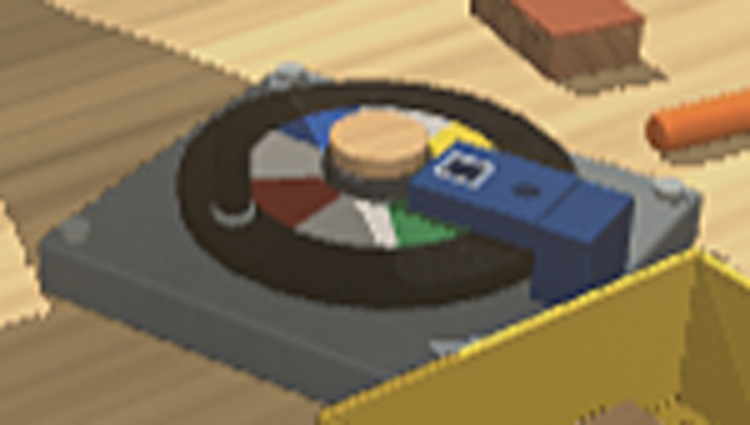

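```bash
python3 - <<'E'
from h import *
T=np.load("top0.npz");S=np.load("scene0.npz")
def cen(f,box,fn):
    u0,v0,u1,v1=box;I=f["img"][v0:v1,u0:u1].astype(float);w=fn(I);vv,uu=np.mgrid[v0:v1,u0:u1];return (uu*w).sum()/w.sum(),(vv*w).sum()/w.sum(),w.sum()
# guide hole darkness
dark=lambda I:np.clip(75-I[...,2],0,None)
for nm,f,b,fn in[("gT",T,(221,183,229,191),lambda I:np.clip(95-I[...,2],0,None)),("gS",S,(345,199,356,207),lambda I:np.clip(110-I[...,2],0,None))]:
    u,v,w=cen(f,b,fn);print(nm,u,v,w,at_z(f,u,v,78).round(1)); print(f["img"][b[1]:b[3],b[0]:b[2],2])
# blank top circle z=83
for c,f in(("T",T),("S",S)):
    hsv=cv2.cvtColor(f["img"],cv2.COLOR_RGB2HSV)
    red=((hsv[...,0]<6)|(hsv[...,0]>174))&(hsv[...,1]>190)
    n,l,s,cc=cv2.connectedComponentsWithStats(red.astype(np.uint8))
    for i in range(1,n):
        if s[i,4]>60: print(c,"red",s[i],cc[i],at_z(f,*cc[i],90).round(1))
    bl=(hsv[...,0]>105)&(hsv[...,0]<125)&(hsv[...,1]>120)&(hsv[...,2]>60)
    n,l,s,cc=cv2.connectedComponentsWithStats(bl.astype(np.uint8))
    for i in range(1,n):
        if 60<s[i,4]<900: print(c,"blue",s[i],cc[i],at_z(f,*cc[i],90).round(1))
P=cloud(T)
# blank top
m=(abs(P[...,2]-83)<3)&(np.hypot(P[...,0]-579,P[...,1]-82)<33);q=P[m];print("blank",m.sum(),q.mean(0),q.min(0),q.max(0))
m=(P[...,2]>100)&(np.hypot(P[...,0]-579,P[...,1]-82)<110);print("handle",P[m].round(1))
P=cloud(S);m=(P[...,2]>85)&(np.hypot(P[...,0]-579,P[...,1]-82)<110);q=P[m];print("handleS",m.sum(),np.median(q,0).round(1),q.min(0),q.max(0))
E
```

```text
gT 224.56973684210527 186.39605263157895 760.0 [654.5 114.1  78. ]
[[102 103 102 103 101 103 103 104]
 [103 100  95  83  87  97 103 103]
 [103  97  69  51  46  61  95 103]
 [101  90  44  36  35  49  85 103]
 [102  95  52  34  34  50  87 102]
 [103 100  81  43  46  72 101 103]
 [103 102 101  99 101 101 103 104]
 [103 102 103 103 104 103 104 102]]
gS 350.12203389830506 202.83050847457628 295.0 [658.1 110.9  78. ]
[[129 132 131 130 131 131 133 135 137 139 126]
 [132 133 133 133 134 133 134 132 132 133 134]
 [132 133 134 127 115 117 124 133 132 132 132]
 [132 132 109  92  86  88  91 104 130 132 131]
 [133 133 116  76  74  74  65  74 127 132 133]
 [131 132 133 116 114 103 113 114 131 132 133]
 [132 131 133 134 136 128 138 134 134 132 121]
 [137 136 133 132 134 134 135 135 134 120  99]]
T blue [212 171  27  35 396] [224.84343434 186.38131313] [653.1 111.6  90. ]
T blue [226 222  15  14 141] [233.60992908 228.88652482] [525.3  87.3  90. ]
S blue [226   0  16  42 333] [235.33033033  14.96996997] [-2918.8  1685.7    90. ]
S blue [328 194  32  15 170] [344.87647059 201.41176471] [660.1  91.   
[... 680 characters left out ...]
1.128e+02]
 [ 5.663e+02 -8.300e+00  1.145e+02]
 [ 5.639e+02  6.600e+00  1.109e+02]
 [ 5.637e+02  3.500e+00  1.145e+02]
 [ 5.635e+02  5.000e-01  1.156e+02]
 [ 5.636e+02 -2.300e+00  1.139e+02]
 [ 5.636e+02 -5.200e+00  1.125e+02]
 [ 5.634e+02 -8.200e+00  1.137e+02]
 [ 5.637e+02 -1.080e+01  1.064e+02]
 [ 5.608e+02  3.600e+00  1.141e+02]
 [ 5.608e+02  8.000e-01  1.116e+02]
 [ 5.606e+02 -2.300e+00  1.146e+02]
 [ 5.604e+02 -5.300e+00  1.165e+02]
 [ 5.606e+02 -8.000e+00  1.104e+02]
 [ 5.578e+02  8.000e-01  1.131e+02]
 [ 5.576e+02 -2.400e+00  1.168e+02]
 [ 5.576e+02 -5.200e+00  1.141e+02]]
handleS 86 [570.1  -5.6 103.1] [554.83636258 -11.34757974  85.9621339 ] [576.51521023   5.20434828 113.90789207]
```

```bash
python3 - <<'E'
from h import *
T=np.load("top0.npz");S=np.load("scene0.npz")
for c,f in(("T",T),("S",S)):
    I=f["img"].astype(int);P=cloud(f)
    red=(I[...,0]>2*I[...,1]+20)&(I[...,0]>2*I[...,2]+20)&(I[...,0]>110)
    blu=(I[...,2]>1.5*I[...,0])&(I[...,2]>60)
    for k,mm in(("red",red),("blu",blu)):
        mm=mm&(np.hypot(P[...,0]-575,P[...,1]+338)<70)
        n,l,s,cc=cv2.connectedComponentsWithStats(mm.astype(np.uint8))
        for i in range(1,n):
            if s[i,4]>25:
                q=P[l==i];top=q[abs(q[:,2]-90)<4]
                print(c,k,s[i],cc[i].round(1),at_z(f,*cc[i],90).round(1),at_z(f,*cc[i],71).round(1),q.min(0).round(1),q.max(0).round(1),len(top))
E
```

```text
T red [373 194   8   8  47] [376.6 197.4] [ 609.3 -340.7   90. ] [ 610.8 -344.6   71. ] [ 598.2 -351.6   86.1] [ 619.9 -330.5   97.2] 43
T blu [370 218   8   7  44] [373.9 221. ] [ 539.3 -330.1   90. ] [ 539.9 -333.9   71. ] [ 530.3 -340.    80. ] [ 548.3 -320.5   94.3] 38
S red [160 252  12  20 145] [165.7 260.8] [ 630.1 -348.2   90. ] [ 606.  -342.8   71. ] [ 599.  -352.8   53.1] [ 622.2 -331.5   90.9] 71
S blu [154 235  12  18 153] [159.4 243. ] [ 566.4 -339.3   90. ] [ 540.  -333.5   71. ] [ 533.7 -343.2   53.3] [ 554.4 -322.7   90.3] 49
```

```bash
cat >> h.py <<'E'
def plan(X,yaw=None,pos=None):
    s=st();R0=Ro.from_euler("xyz",s["tcp_rot"]);Rm=R0.as_matrix()
    d=Rm.T@(np.array(X,float)-s["eef_pos"])
    Rt=Ro.from_euler("xyz",[np.pi,0,yaw if yaw is not None else s["tcp_rot"][2]])
    rv=(R0.inv()*Rt).as_rotvec()
    print("shift",(d/400).round(4),"turn",(np.degrees(rv)/60).round(4),"rows>=",round(max(np.linalg.norm(d)/41.7,np.degrees(np.linalg.norm(rv))/7.16),1))
E
python3 -c "
from h import *
plan([608,-341.5,190],-0.15)"
```

```text
t 1.80 pos [ 164.2 -603.1  253.3] rot [3.1416 0.     0.2658] F [ 0.4 -0.4  0.1] open 1.004
shift [ 1.2424 -0.3395  0.1582] turn [ 0.     -0.      0.3971] rows>= 12.4
```

Call:
carry_out([
  [[0.1, -0.027, 0.01, 0, 0, 0.08], [0.2, -0.054, 0.03, 0, 0, 0.16], [0.3, -0.08, 0.04, 0, 0, 0.24], [0.4, -0.11, 0.05, 0, 0, 0.32], [0.5, -0.135, 0.06, 0, 0, 0.397]],
], hand=0, squeeze=30)

```text
clock: 2.22
eef_pos: [343.8, -497.3, 229.2]
tcp_rot: [3.142, -0.0, -0.155]
contact_force: [0.7, -0.0, -0.3]
opening: 1.002
```

```bash
python3 -c "
from h import *
plan([608,-341.5,160],-0.15)"
```

```text
t 2.22 pos [ 343.8 -497.3  229.2] rot [ 3.1416e+00 -1.0000e-04 -1.5470e-01] F [ 0.7 -0.  -0.3] open 1.002
shift [ 0.5925 -0.4867  0.1731] turn [ 0.     -0.     -0.0045] rows>= 7.5
```

Call:
carry_out([
  [[0.075, -0.062, 0.01, 0, 0, 0], [0.15, -0.124, 0.03, 0, 0, 0], [0.225, -0.186, 0.04, 0, 0, 0], [0.3, -0.247, 0.05, 0, 0, 0], [0.375, -0.31, 0.06, 0, 0, 0]],
])

```text
clock: 2.63
eef_pos: [511.0, -397.2, 205.2]
tcp_rot: [3.141, -0.0, -0.15]
contact_force: [-0.4, -0.5, -0.0]
opening: 0.998
```

```bash
python3 -c "
from h import *
plan([608,-341.5,160],-0.15)"
```

```text
t 2.63 pos [ 511.  -397.2  205.2] rot [ 3.1414e+00 -1.0000e-04 -1.4990e-01] F [-0.4 -0.5 -0. ] open 0.998
shift [ 0.219  -0.174   0.1129] turn [ 0.0002 -0.0001  0.0001] rows>= 2.9
```

Call:
carry_out([
  [[0.07, -0.058, 0.03, 0, 0, 0], [0.14, -0.116, 0.06, 0, 0, 0], [0.219, -0.174, 0.09, 0, 0, 0], [0.219, -0.174, 0.113, 0, 0, 0], [0.219, -0.174, 0.113, 0, 0, 0]],
])

```text
clock: 3.05
eef_pos: [607.0, -340.6, 157.5]
tcp_rot: [-3.14, 0.003, -0.147]
contact_force: [-0.4, 0.5, -1.3]
opening: 0.999
```

```bash
python3 -c "
from h import *
plan([608,-341.5,78],-0.15)
f=optics.grab_frame('scene');crop(f,110,180,230,300,6,'s1.png')
f=optics.grab_frame('top');crop(f,320,150,440,260,6,'t1.png')
"
```

```text
t 3.05 pos [ 607.  -340.6  157.5] rot [-3.1404e+00  3.0000e-03 -1.4690e-01] F [-0.4  0.5 -1.3] open 0.999
shift [0.0035 0.002  0.1988] turn [-0.0012  0.0029  0.003 ] rows>= 1.9
```

View pics/s1.png

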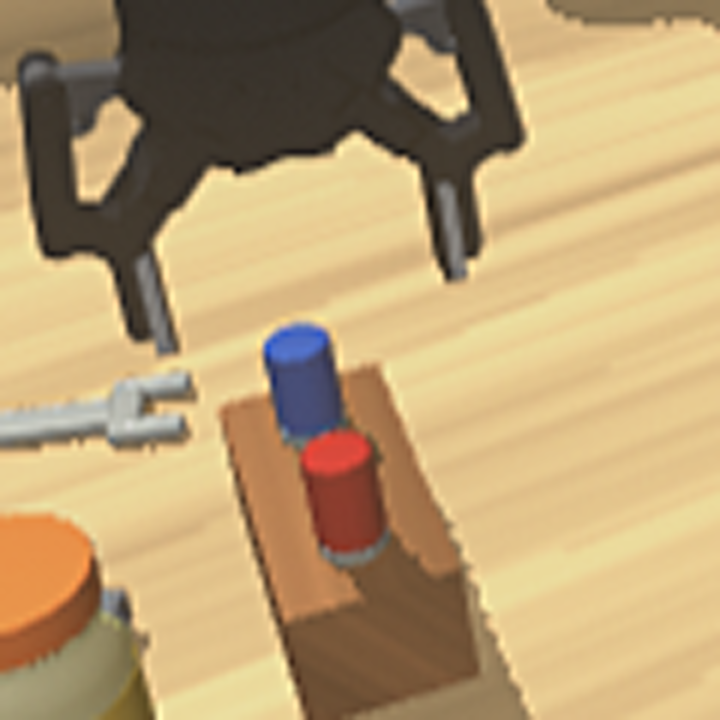

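View pics/t1.png

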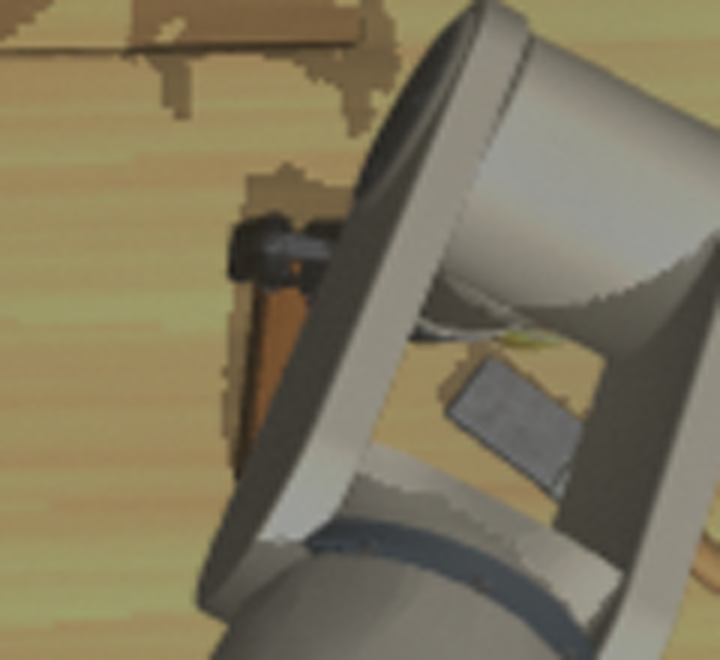

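```bash
python3 -c "
from h import *
S=np.load('scene0.npz')
print(proj(S,[[607,-340.6,148],[607,-340.6,140],[608,-341.5,90]]))
plan([608,-341.5,79],-0.15)
"
```

```text
[[160.61729664 229.88363938]
 [161.3017141  233.2231854 ]
 [165.16064426 253.74321532]]
t 3.15 pos [ 605.7 -342.7  159.7] rot [-3.1414e+00  1.5000e-03 -1.4950e-01] F [-0.5 -0.  -0. ] open 1.002
shift [ 0.0055 -0.0037  0.2017] turn [-0.0002  0.0015  0.0005] rows>= 1.9
```

Call:
carry_out([
  [[0.002, -0.001, 0.08, 0, 0, 0], [0.002, -0.001, 0.14, 0, 0, 0], [0.002, -0.001, 0.19, 0, 0, 0], [0.002, -0.001, 0.202, 0, 0, 0], [0.002, -0.001, 0.202, 0, 0, 0]],
])

```text
clock: 3.57
eef_pos: [605.7, -343.1, 78.7]
tcp_rot: [-3.141, 0.002, -0.151]
contact_force: [-0.7, 0.5, 0.5]
opening: 1.004
```

```bash
python3 -c "
from h import *
plan([608,-341.5,79],-0.15)
f=optics.grab_frame('scene');crop(f,110,180,230,300,6,'s2.png')
st()
"
```

```text
t 3.57 pos [ 605.7 -343.1   78.7] rot [-3.1409e+00  2.1000e-03 -1.5140e-01] F [-0.7  0.5  0.5] open 1.004
shift [ 0.0052 -0.0047 -0.0008] turn [-0.0006  0.002  -0.0014] rows>= 0.1
t 3.62 pos [ 606.8 -343.4   80.1] rot [ 3.1415e+00 -1.0000e-04 -1.5120e-01] F [0.3 0.1 0.1] open 1.001
```

View pics/s2.png

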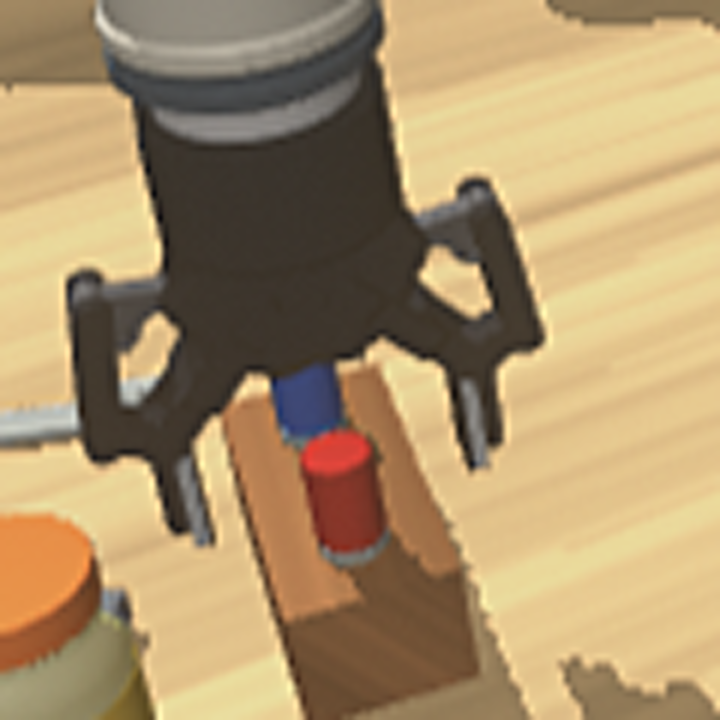

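Call:
carry_out([
  [[0.003, -0.004, 0, 0, 0, 0], [0.003, -0.004, 0, 0, 0, 0], [0.003, -0.004, 0, 0, 0, 0], [0.003, -0.004, 0, 0, 0, 0], [0.003, -0.004, 0, 0, 0, 0]],
], hand=1, squeeze=30)

```text
clock: 4.03
eef_pos: [609.0, -341.1, 80.0]
tcp_rot: [3.141, -0.001, -0.15]
contact_force: [-0.5, -3.4, 0.2]
opening: 0.299
```

Call:
carry_out([
  [[0, 0, 0, 0, 0, 0], [0, 0, 0, 0, 0, 0], [0, 0, 0, 0, 0, 0], [0, 0, 0, 0, 0, 0], [0, 0, 0, 0, 0, 0]],
])

```text
clock: 4.45
eef_pos: [609.0, -341.2, 80.0]
tcp_rot: [3.141, -0.001, -0.15]
contact_force: [-1.2, 0.4, 5.8]
opening: 0.273
```

```bash
python3 -c "
from h import *
f=optics.grab_frame('scene');crop(f,110,180,230,300,6,'s3.png')
st()
"
```

```text
t 4.50 pos [ 609.  -341.2   80.1] rot [ 3.1413e+00 -7.0000e-04 -1.4990e-01] F [-1.  -0.6  5.9] open 0.270
```

View pics/s3.png

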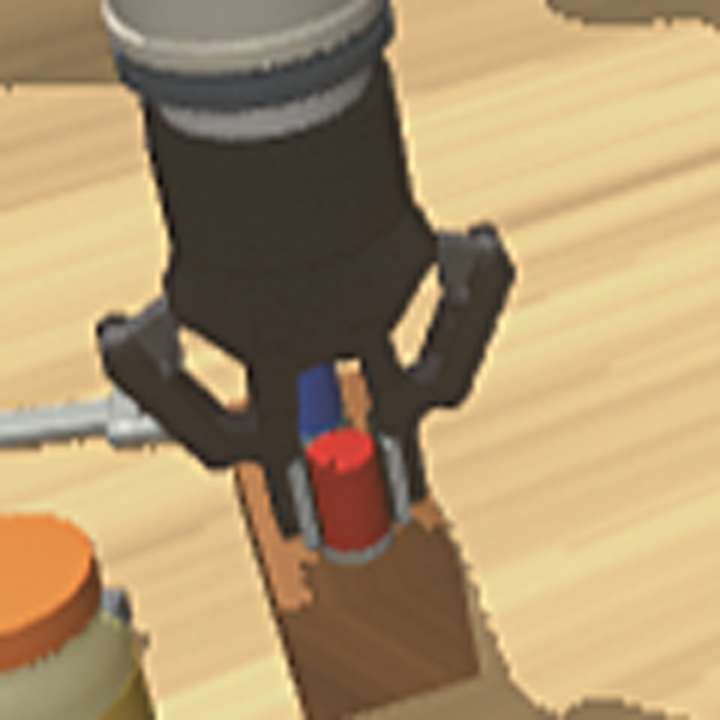

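Call:
carry_out([
  [[0, 0, -0.02, 0, 0, 0], [0, 0, -0.06, 0, 0, 0], [0, 0, -0.12, 0, 0, 0], [0, 0, -0.2, 0, 0, 0], [0, 0, -0.275, 0, 0, 0]],
])

```text
clock: 4.92
eef_pos: [608.1, -340.6, 190.1]
tcp_rot: [-3.141, 0.002, -0.15]
contact_force: [1.1, 0.0, -0.8]
opening: 0.269
```

```bash
python3 -c "
from h import *
f=optics.grab_frame('scene');crop(f,110,160,230,300,5,'s4.png')
plan([656,113,190],-0.15)
"
```

```text
t 4.97 pos [ 611.  -342.2  197.4] rot [ 3.1391 -0.007  -0.1499] F [ 3.1 -1.6  4.5] open 0.272
shift [-0.0589 -1.142   0.0154] turn [ 0.0023 -0.0066  0.0001] rows>= 11.0
```

View pics/s4.png

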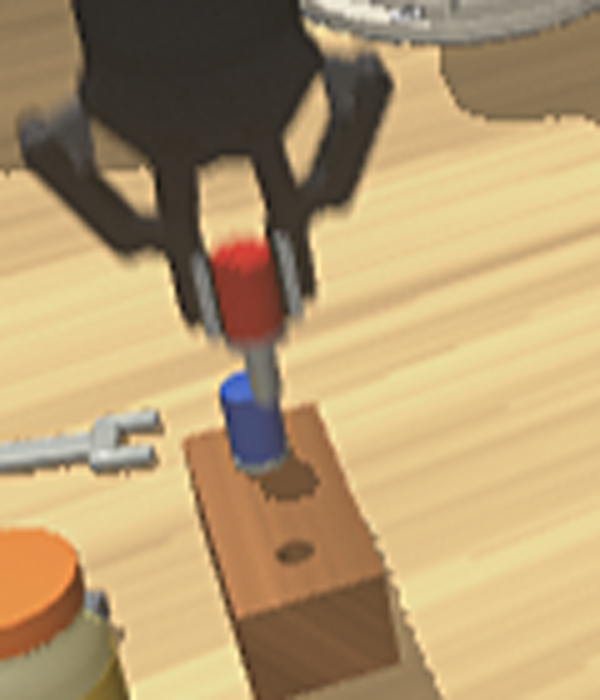

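Call:
carry_out([
  [[0, -0.04, 0, 0, 0, 0], [-0.01, -0.12, 0, 0, 0, 0], [-0.015, -0.21, 0, 0, 0, 0], [-0.02, -0.3, 0, 0, 0, 0], [-0.025, -0.39, 0, 0, 0, 0]],
])

```text
clock: 5.38
eef_pos: [621.3, -183.2, 188.6]
tcp_rot: [-3.141, 0.002, -0.151]
contact_force: [1.0, 0.7, -1.5]
opening: 0.268
```

Call:
carry_out([
  [[0, -0.09, 0, 0, 0, 0], [-0.01, -0.18, 0, 0, 0, 0], [-0.015, -0.27, 0, 0, 0, 0], [-0.02, -0.36, 0, 0, 0, 0], [-0.025, -0.45, 0, 0, 0, 0]],
])

```text
clock: 5.8
eef_pos: [638.2, -3.5, 188.7]
tcp_rot: [-3.142, 0.002, -0.15]
contact_force: [0.8, -0.8, -1.4]
opening: 0.268
```

Call:
carry_out([
  [[0, -0.09, 0, 0, 0, 0], [-0.01, -0.18, 0, 0, 0, 0], [-0.01, -0.25, 0, 0, 0, 0], [-0.01, -0.29, 0, 0, 0, 0], [-0.01, -0.302, 0, 0, 0, 0]],
])

```text
clock: 6.22
eef_pos: [652.8, 117.3, 188.7]
tcp_rot: [-3.141, 0.001, -0.147]
contact_force: [0.2, -0.0, -1.3]
opening: 0.274
```

Call:
carry_out([
  [[0, 0, 0.03, 0, 0, 0], [0, 0, 0.06, 0, 0, 0], [0, 0, 0.09, 0, 0, 0], [0, 0, 0.1, 0, 0, 0], [0, 0, 0.1, 0, 0, 0]],
])

```text
clock: 6.63
eef_pos: [651.9, 112.8, 146.8]
tcp_rot: [3.14, 0.004, -0.151]
contact_force: [0.7, 0.1, -0.8]
opening: 0.276
```

```bash
python3 -c "
from h import *
f=optics.grab_frame('scene');crop(f,280,130,400,240,6,'s5.png');np.savez('s5.npz',**f)
f=optics.grab_frame('top');crop(f,180,140,300,240,6,'t5.png');np.savez('t5.npz',**f)
plan([656,113,150],-0.15)
"
```

```text
t 6.73 pos [653.1 113.4 148.9] rot [ 3.1413e+00  8.0000e-04 -1.5100e-01] F [-0.3 -0.1 -2. ] open 0.270
shift [ 0.0072 -0.0001 -0.0028] turn [ 0.0003  0.0007 -0.001 ] rows>= 0.1
```

View pics/s5.png

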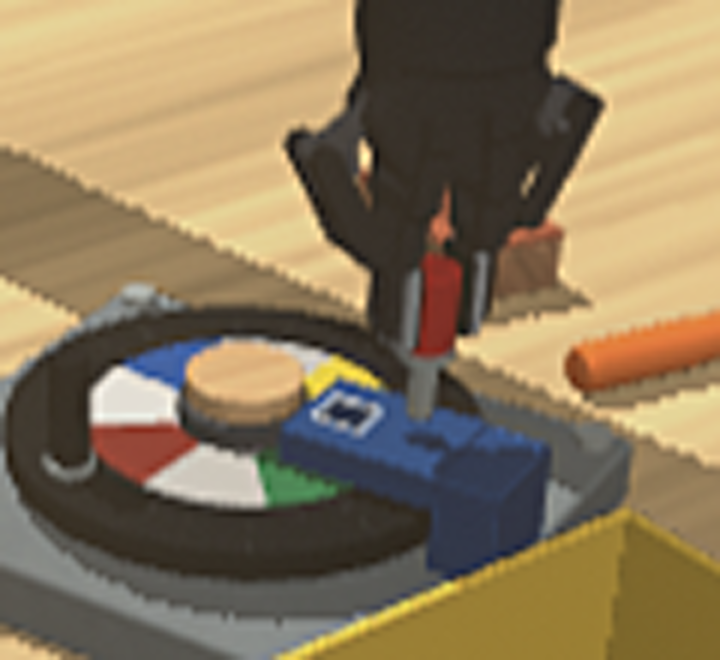

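View pics/t5.png

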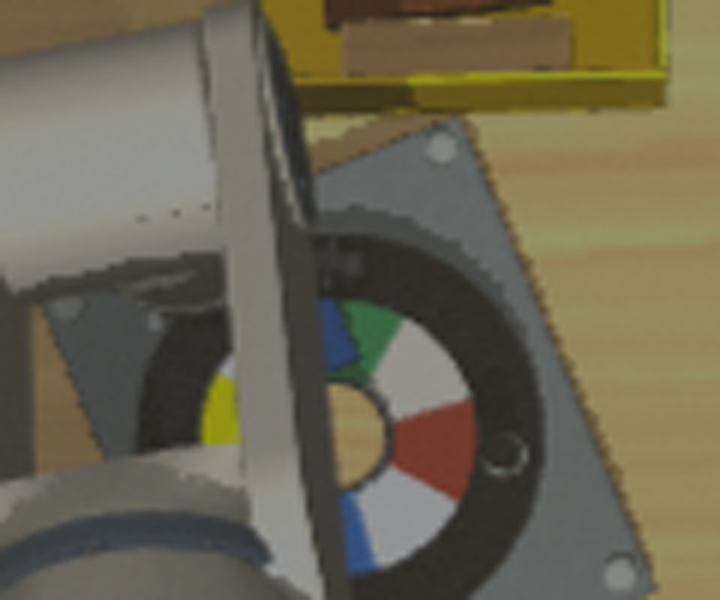

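```bash
python3 -c "
from h import *
f=np.load('s5.npz');crop(f,335,165,375,215,12,'s5z.png')
f0=np.load('scene0.npz');crop(f0,335,165,375,215,12,'s0z.png')
a=cv2.imread('pics/s5z.png');b=cv2.imread('pics/s0z.png');cv2.imwrite('pics/cmp.png',cv2.hconcat([a[:600],b[:600]])[:, :800] if 0 else cv2.resize(cv2.hconcat([a,b]),(800,500)))
for z in(90,): print(at_z(f,349.6,198.5,z))
print(proj(f,[[653.1,113.4,90],[653.1,113.4,119],[653.1,113.4,159],[654.5,114.1,78],[658,111,78]]))
print(f['img'][190:206,343:357].tolist() if 0 else '')
g=cv2.cvtColor(f['img'],cv2.COLOR_RGB2GRAY);print(g[184:208,342:358])
"
```

```text
[656.22967072 109.67499264  90.        ]
[[349.88137759 197.52440998]
 [350.78110655 187.27858751]
 [352.06829955 172.62044985]
 [350.11000267 201.83171271]
 [350.12265943 202.80838804]]

[[ 44  44  47  47  56  97 119  82  59  71  71  70  70  64  34  35]
 [ 43  56  43  45  56  98 120  74  65  71  70  69  68  61  47  26]
 [ 45  66  56  58  62  98 119  64  67  70  71  69  64  72 168 164]
 [ 44  53  57  76  81 103 119  54  66  71  68  67  59  84 222 214]
 [ 47  41  46  63  89  98  87  58  65  68  66  65  74  91 182 221]
 [ 53  48  48  48  74  97  92  95  86  86  88  99  98  97 134 176]
 [ 49  52  52  49  53  78 101 110 109 107 110 110 122 127 133 127]
 [ 41  48  50  47  45  48  80 103 109 113 109  71  97 145 135 129]
 [ 54  41  47  46  45  44  77  99 106 113 107  28  48  98 120 126]
 [181  98  43  47  47  47  91 102 108 112 106  39  36  38  76 114]
 [175 119  74  45  47  52  96 102 107 112  90  45  46  45  44  74]
 [ 92  97  90  64  65  62  97 102 108 111  81  48  49  54  50  46]
 [ 75  79  83  82  82  79  97 102 110 110  75  47  48  51  52  49]
 [158 104  80  85  85  85  98 102 111 106  68  49  45  48  48  50]
 [173 153  78  83  84  87 103 103 111 107  76  76  75  66  51  52]
 [164 125  77  83  85  85  87  96 103  84  85  87  87  84  76  76]
 [123  77  82  85  86  86  80  87  91  76  86  86  85  86  87  88]
 [ 76  82  84  86  85  87  82  76  78  81  87  87  86  86  85  86]
 [ 81  83  85  86  85  73  66  62  64  64  71  72  88  87  86  87]
 [ 84  84  85  86  85  76  56  56  56  54  53  56  74  89  88  81]
 [ 85  84  85  84  86  86  78  77  69  54  54  56  57  74  71  64]
 [ 88  87  86  85  86  85  87  87  84  77  78  74  59  58  54  55]
 [ 75  74  83  89  86  86  85  86  87  90  90  70  58  56  56  58]
 [ 58  57  67  74  74  83  88  86  87  88  72  57  55  57  59  60]]
```

View pics/cmp.png

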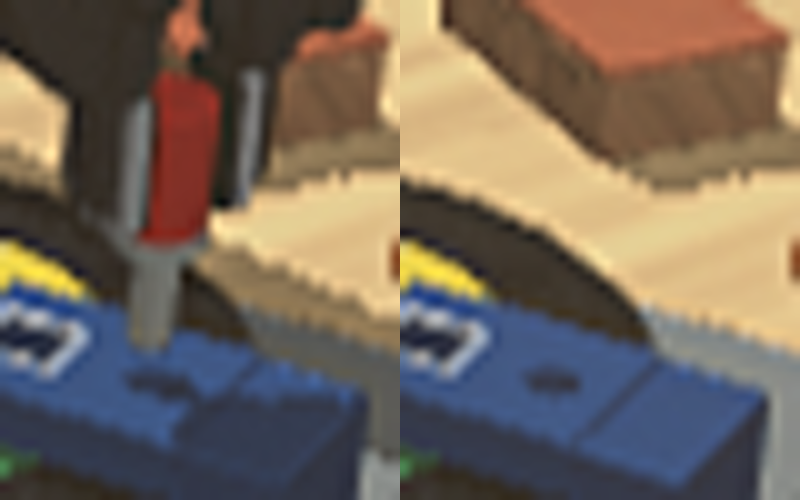

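Call:
carry_out([
  [[0.002, -0.002, 0.01, 0, 0, 0], [0.002, -0.002, 0.02, 0, 0, 0], [0.002, -0.002, 0.022, 0, 0, 0], [0.002, -0.002, 0.022, 0, 0, 0]],
])

```text
clock: 7.07
eef_pos: [653.9, 114.9, 140.2]
tcp_rot: [3.141, 0.0, -0.15]
contact_force: [-0.8, -0.4, -1.5]
opening: 0.271
```

```bash
python3 -c "
from h import *
f=optics.grab_frame('scene');crop(f,325,165,375,215,12,'s6.png');np.savez('s6.npz',**f)
s=st();p=s['eef_pos'];print(proj(f,[p-[0,0,59],p-[0,0,30]]))
"
```

```text
t 7.12 pos [654.1 115.  140.5] rot [ 3.1415e+00  1.0000e-04 -1.4980e-01] F [ 0.7 -0.3 -1.7] open 0.271
[[350.36486912 200.4566998 ]
 [351.26793092 190.30154832]]
```

View pics/s6.png

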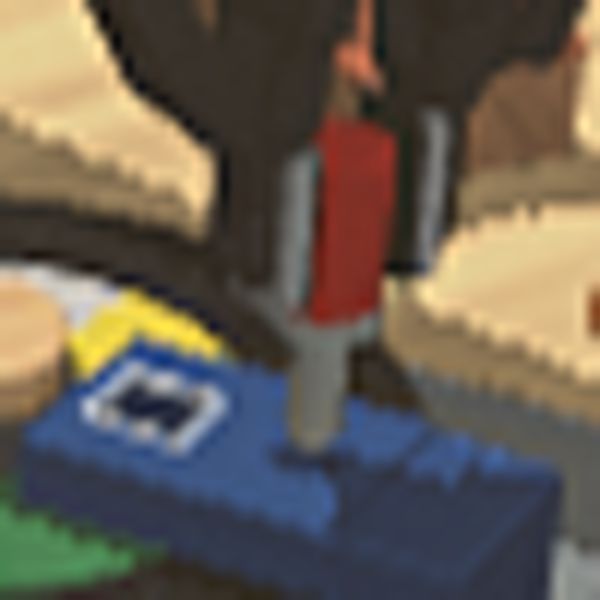

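Call:
carry_out([
  [[-0.001, 0.003, 0.003, 0, 0, 0], [-0.001, 0.003, 0.006, 0, 0, 0], [-0.001, 0.003, 0.009, 0, 0, 0], [-0.001, 0.003, 0.011, 0, 0, 0]],
])

```text
clock: 7.45
eef_pos: [653.6, 113.8, 136.1]
tcp_rot: [-3.142, -0.0, -0.15]
contact_force: [0.0, 0.1, -2.3]
opening: 0.273
```

Call:
carry_out([
  [[0, 0, 0.002, 0, 0, 0], [0, 0, 0.004, 0, 0, 0]],
])

```text
clock: 7.62
eef_pos: [653.9, 113.7, 134.8]
tcp_rot: [3.141, -0.001, -0.15]
contact_force: [0.5, -2.5, 0.1]
opening: 0.271
```

Call:
carry_out([
  [[0, 0, 0.0015, 0, 0, 0], [0, 0, 0.003, 0, 0, 0]],
])

```text
clock: 7.78
eef_pos: [653.9, 113.5, 133.5]
tcp_rot: [3.141, -0.001, -0.15]
contact_force: [0.9, -2.6, 0.5]
opening: 0.266
```

Call:
carry_out([
  [[0, 0.0015, 0.002, 0, 0, 0], [0, 0.0015, 0.005, 0, 0, 0], [0, 0.0015, 0.008, 0, 0, 0]],
])

```text
clock: 8.03
eef_pos: [653.8, 113.1, 130.1]
tcp_rot: [-3.141, -0.001, -0.15]
contact_force: [0.8, -2.0, -0.0]
opening: 0.27
```

Inserting. Continue, adjusting a little towards −y.

Call:
carry_out([
  [[0, 0.001, 0.005, 0, 0, 0], [0, 0.001, 0.01, 0, 0, 0], [0, 0.001, 0.014, 0, 0, 0]],
])

```text
clock: 8.28
eef_pos: [653.6, 112.9, 124.4]
tcp_rot: [-3.141, -0.0, -0.15]
contact_force: [2.4, -0.9, 0.0]
opening: 0.27
```

Call:
carry_out([
  [[0, 0.001, 0.004, 0, 0, 0], [0, 0.001, 0.008, 0, 0, 0], [0, 0.001, 0.01, 0, 0, 0]],
])

```text
clock: 8.53
eef_pos: [653.6, 112.6, 120.4]
tcp_rot: [-3.141, -0.0, -0.15]
contact_force: [3.8, 0.8, -0.1]
opening: 0.272
```

Call:
carry_out([
  [[0.0015, 0, 0.002, 0, 0, 0], [0.0015, 0, 0.004, 0, 0, 0]],
])

```text
clock: 8.7
eef_pos: [653.8, 112.5, 118.8]
tcp_rot: [-3.142, 0.0, -0.15]
contact_force: [1.2, 1.0, -0.1]
opening: 0.272
```

Call:
carry_out([
  [[0.0005, 0, 0.0015, 0, 0, 0], [0.0005, 0, 0.003, 0, 0, 0]],
])

```text
clock: 8.87
eef_pos: [654.1, 112.4, 117.9]
tcp_rot: [-3.142, 0.0, -0.15]
contact_force: [-0.2, -0.0, 6.2]
opening: 0.27
```

```bash
python3 -c "
from h import *
f=optics.grab_frame('scene');crop(f,325,165,375,215,12,'s7.png')
st()"
```

```text
t 8.92 pos [654.  112.4 118. ] rot [-3.1416e+00  3.0000e-04 -1.4990e-01] F [-0.6  0.8  2.2] open 0.272
```

View pics/s7.png

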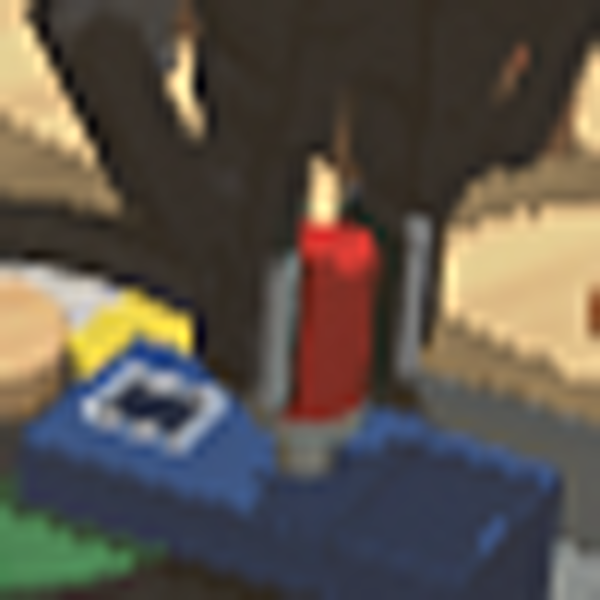

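Call:
carry_out([
  [[0, 0, 0, 0, 0, 0], [0, 0, 0, 0, 0, 0], [0, 0, 0, 0, 0, 0], [0, 0, 0, 0, 0, 0], [0, 0, 0, 0, 0, 0]],
], hand=0)

```text
clock: 9.33
eef_pos: [653.9, 112.2, 117.6]
tcp_rot: [3.141, 0.0, -0.15]
contact_force: [0.7, -0.1, -0.7]
opening: 0.953
```

Call:
carry_out([
  [[0, 0, -0.04, 0, 0, 0], [0, 0, -0.1, 0, 0, 0], [0, 0, -0.17, 0, 0, 0], [0, 0, -0.24, 0, 0, 0], [0, 0, -0.25, 0, 0, 0]],
])

```text
clock: 9.75
eef_pos: [656.5, 112.6, 223.1]
tcp_rot: [-3.139, -0.007, -0.15]
contact_force: [0.7, 0.5, 1.1]
opening: 1.004
```

```bash
python3 -c "
from h import *
f=optics.grab_frame('scene');crop(f,245,145,395,250,5,'s8.png')
st()"
```

```text
t 9.80 pos [656.1 112.6 221.7] rot [-3.1397 -0.0058 -0.1499] F [0.5 0.1 0.2] open 0.996
```

View pics/s8.png

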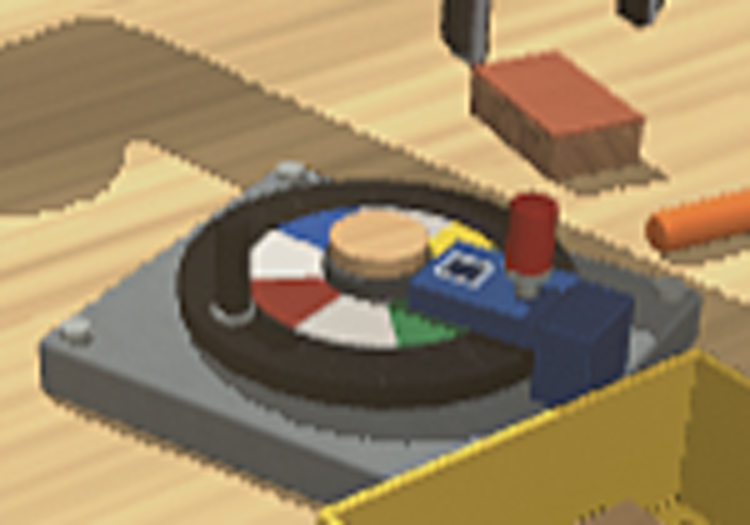

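Call:
carry_out([
  [[-0.037, 0.064, 0, 0, 0, -0.11], [-0.074, 0.128, 0, 0, 0, -0.22], [-0.11, 0.192, 0, 0, 0, -0.33], [-0.147, 0.256, 0, 0, 0, -0.44], [-0.184, 0.32, 0, 0, 0, -0.55]],
], hand=0)

```text
clock: 10.22
eef_pos: [560.5, -4.1, 216.4]
tcp_rot: [-3.141, 0.002, 0.432]
contact_force: [0.2, -0.2, 0.1]
opening: 1.002
```

Call:
carry_out([
  [[0, 0, 0, 0, 0, -0.11], [0, 0, 0, 0, 0, -0.22], [0, 0, 0, 0, 0, -0.33], [0, 0, 0, 0, 0, -0.44], [0, 0, 0, 0, 0, -0.55]],
])

```text
clock: 10.63
eef_pos: [561.5, -3.4, 216.5]
tcp_rot: [-3.14, 0.001, 1.007]
contact_force: [0.6, -0.2, 0.7]
opening: 1.005
```

Call:
carry_out([
  [[0, 0, 0, 0, 0, -0.11], [0, 0, 0, 0, 0, -0.22], [0, 0, 0, 0, 0, -0.33], [0, 0, 0, 0, 0, -0.42], [0, 0, 0, 0, 0, -0.42]],
])

```text
clock: 11.05
eef_pos: [561.5, -3.3, 216.5]
tcp_rot: [-3.14, 0.0, 1.446]
contact_force: [1.4, -0.1, -0.5]
opening: 0.998
```

```bash
python3 -c "
from h import *
f=optics.grab_frame('scene');crop(f,245,105,395,250,5,'s9.png')
plan([564.2,-3,160],1.44)"
```

```text
t 11.10 pos [561.6  -3.3 216.7] rot [-3.1400e+00  2.0000e-04  1.4401e+00] F [-0.3  0.6  0. ] open 0.996
shift [0.0016 0.0065 0.1418] turn [-0.0015  0.0002  0.0001] rows>= 1.4
```

View pics/s9.png

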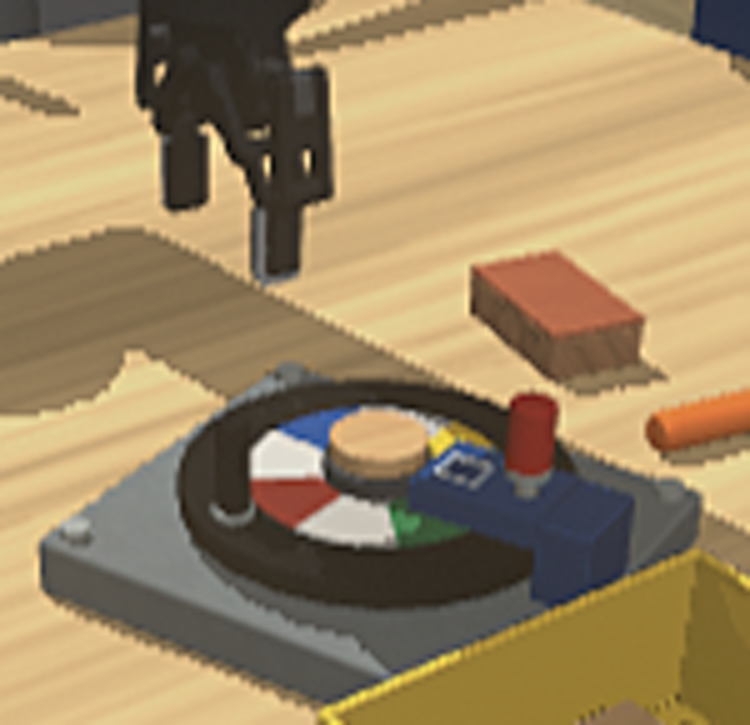

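Call:
carry_out([
  [[0.001, 0.006, 0.08, 0, 0, 0], [0.001, 0.006, 0.16, 0, 0, 0], [0.001, 0.006, 0.23, 0, 0, 0], [0.001, 0.006, 0.28, 0, 0, 0], [0.001, 0.006, 0.295, 0, 0, 0]],
])

```text
clock: 11.52
eef_pos: [562.2, -3.2, 96.1]
tcp_rot: [-3.136, 0.001, 1.438]
contact_force: [-0.2, 0.3, 0.4]
opening: 1.0
```

Call:
carry_out([
  [[0, 0, 0, 0, 0, 0], [0, 0, 0, 0, 0, 0], [0, 0, 0, 0, 0, 0], [0, 0, 0, 0, 0, 0]],
], hand=0.6, squeeze=20)

```text
clock: 11.85
eef_pos: [565.7, -3.2, 101.2]
tcp_rot: [3.139, -0.0, 1.441]
contact_force: [-0.2, -0.3, -0.1]
opening: 0.454
```

```bash
python3 -c "
from h import *
f=optics.grab_frame('scene');crop(f,245,105,395,250,5,'s10.png')
f=optics.grab_frame('top');crop(f,180,155,300,275,5,'t10.png')
plan([564.2,-3,98],1.44)"
```

```text
t 11.95 pos [565.4  -3.2 100.9] rot [ 3.1396e+00 -3.0000e-04  1.4414e+00] F [ 0.5  0.2 -0.6] open 0.401
shift [ 0.0001 -0.0031  0.0073] turn [ 0.0019 -0.0002  0.0014] rows>= 0.1
```

View pics/s10.png

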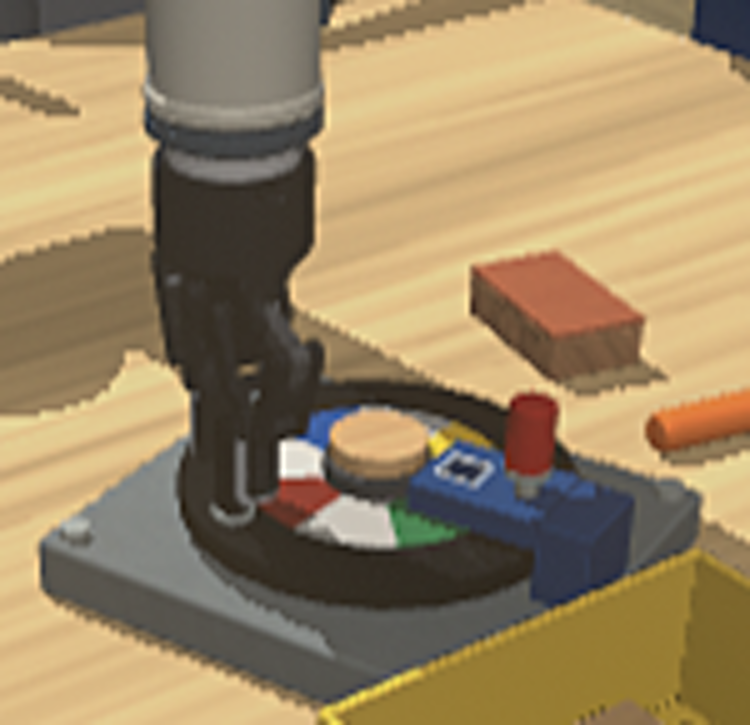

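View pics/t10.png

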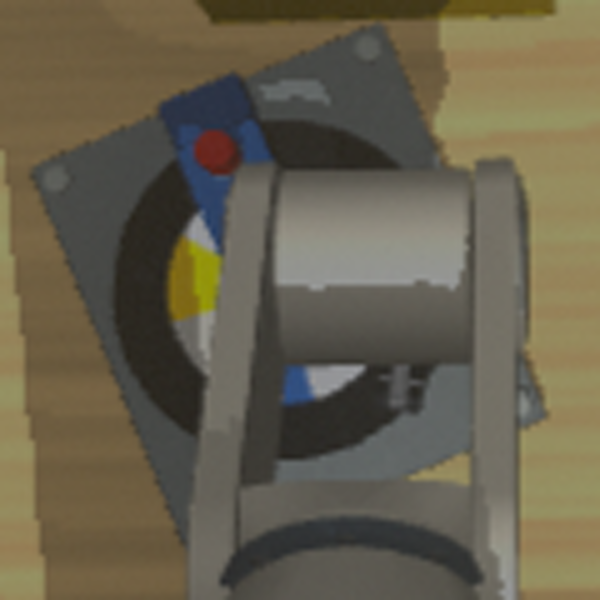

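```bash
cat >> h.py <<'E'
AX=np.array([575.1,80.3])
def arc(ths,r=84.5,z=99):
    """ths deg: TCP angles about axle"""
    s=st();R0=Ro.from_euler("xyz",s["tcp_rot"]);p=s["eef_pos"];a=p[:2]-AX
    print("now th",np.degrees(np.arctan2(a[1],a[0]))%360,"r",np.hypot(*a))
    for th in ths:
        t=np.radians(th);X=np.r_[AX+r*np.array([np.cos(t),np.sin(t)]),z]
        d=R0.as_matrix().T@(X-p);rv=(R0.inv()*Ro.from_euler("xyz",[np.pi,0,t-np.pi])).as_rotvec()
        print(th,(d/400).round(4),(np.degrees(rv)/60).round(4))
E
python3 -c "
from h import *
arc([262.5,261.5,260.5,259.5,258.5])"
```

```text
t 11.95 pos [565.4  -3.2 100.9] rot [ 3.1396e+00 -3.0000e-04  1.4414e+00] F [ 0.5  0.2 -0.6] open 0.401
now th 263.3873243807574 r 84.05387059799435
262.5 [-0.0011 -0.0033  0.0048] [ 0.0019 -0.0002  0.0015]
261.5 [-0.0011 -0.007   0.0048] [ 0.0019 -0.0003  0.0181]
260.5 [-0.001  -0.0106  0.0048] [ 0.0019 -0.0003  0.0348]
259.5 [-0.0008 -0.0143  0.0048] [ 0.0019 -0.0003  0.0515]
258.5 [-0.0006 -0.018   0.0048] [ 0.0019 -0.0003  0.0681]
```

Call:
carry_out([
  [[0, -0.002, 0.002, 0, 0, 0], [0, -0.003, 0.003, 0, 0, 0], [0, -0.003, 0.003, 0, 0, 0]],
], hand=0.68)

```text
clock: 12.2
eef_pos: [563.4, -3.0, 98.7]
tcp_rot: [3.141, -0.0, 1.442]
contact_force: [-0.3, -0.5, -0.2]
opening: 0.317
```

Call:
carry_out([
  [[-0.001, -0.004, 0, 0, 0, 0.015], [-0.001, -0.008, 0, 0, 0, 0.035], [-0.001, -0.012, 0, 0, 0, 0.05]],
])

```text
clock: 12.45
eef_pos: [559.1, -2.8, 98.6]
tcp_rot: [3.14, -0.0, 1.387]
contact_force: [4.5, -0.3, -2.8]
opening: 0.323
```

Call:
carry_out([
  [[0, -0.004, 0, 0, 0, 0.018], [0, -0.008, 0, 0, 0, 0.036], [0.0005, -0.012, 0, 0, 0, 0.054]],
])

```text
clock: 12.7
eef_pos: [554.6, -1.8, 98.7]
tcp_rot: [3.14, -0.0, 1.331]
contact_force: [5.0, -1.1, -2.6]
opening: 0.318
```

```bash
python3 -c "
from h import *
arc([254,251,248,245,242],z=98.7)"
```

```text
t 12.70 pos [554.6  -1.8  98.7] rot [ 3.1402e+00 -2.0000e-04  1.3310e+00] F [ 5.  -1.1 -2.6] open 0.318
now th 255.96623340162154 r 84.63230380084586
254 [ 0.0005 -0.0072  0.    ] [ 0.0014 -0.0002  0.0377]
251 [ 0.0012 -0.0183  0.    ] [ 0.0014 -0.0002  0.0877]
248 [ 0.0025 -0.0293 -0.    ] [ 0.0014 -0.0003  0.1377]
245 [ 0.0044 -0.0402 -0.    ] [ 0.0014 -0.0003  0.1877]
242 [ 0.0068 -0.051  -0.    ] [ 0.0013 -0.0004  0.2377]
```

Call:
carry_out([
  [[0.0005, -0.007, 0, 0, 0, 0.038], [0.001, -0.018, 0, 0, 0, 0.088], [0.0025, -0.029, 0, 0, 0, 0.138], [0.0045, -0.04, 0, 0, 0, 0.188], [0.007, -0.051, 0, 0, 0, 0.238]],
])

```text
clock: 13.12
eef_pos: [535.1, 5.7, 98.7]
tcp_rot: [3.14, -0.0, 1.08]
contact_force: [4.6, -1.1, -2.3]
opening: 0.316
```

```bash
python3 -c "
from h import *
f=optics.grab_frame('scene');crop(f,245,105,395,250,5,'s11.png')
arc([240,237,234,231,228],z=98.7)"
```

```text
t 13.17 pos [534.3   6.   98.7] rot [ 3.1413e+00 -1.0000e-04  1.0764e+00] F [ 1.9 -1.2  0.8] open 0.322
now th 241.22941319718007 r 84.77993807248248
240 [ 0.0008 -0.0045 -0.0001] [ 0.0003 -0.0001  0.0279]
237 [ 0.0014 -0.0156 -0.0001] [ 0.0003 -0.0001  0.0779]
234 [ 0.0026 -0.0266 -0.0001] [ 3.000e-04 -1.000e-04  1.279e-01]
231 [ 0.0043 -0.0375 -0.0001] [ 3.000e-04 -1.000e-04  1.779e-01]
228 [ 0.0067 -0.0483 -0.0001] [ 3.000e-04 -1.000e-04  2.279e-01]
```

View pics/s11.png

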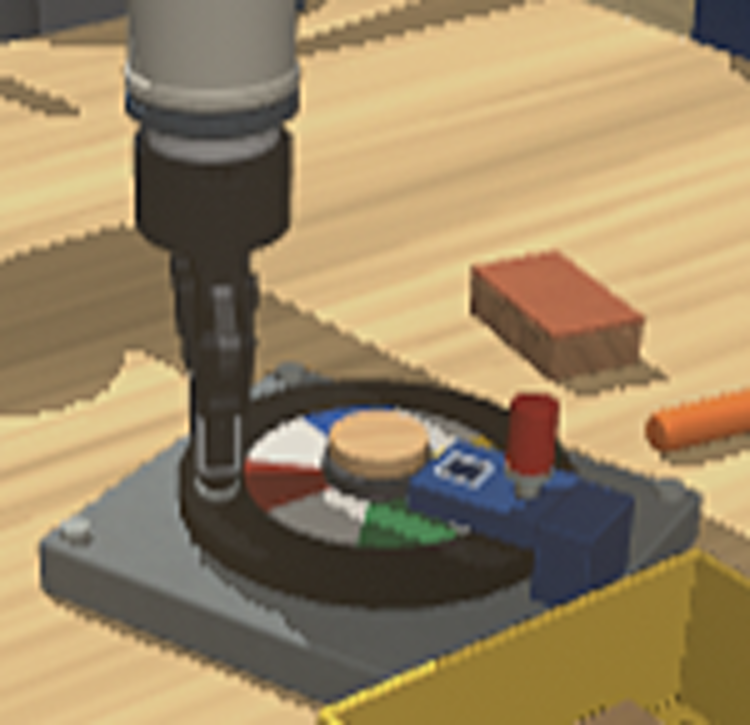

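Call:
carry_out([
  [[0.001, -0.005, 0, 0, 0, 0.028], [0.0015, -0.016, 0, 0, 0, 0.078], [0.0025, -0.027, 0, 0, 0, 0.128], [0.0045, -0.038, 0, 0, 0, 0.178], [0.007, -0.049, 0, 0, 0, 0.228]],
])

```text
clock: 13.58
eef_pos: [518.8, 17.0, 98.7]
tcp_rot: [3.141, 0.0, 0.843]
contact_force: [4.1, -4.2, -0.8]
opening: 0.318
```

```bash
python3 -c "
from h import *
arc([226,223,220,217,215],z=98.7)"
```

```text
t 13.58 pos [518.8  17.   98.7] rot [3.1408e+00 4.0000e-04 8.4290e-01] F [ 4.1 -4.2 -0.8] open 0.318
now th 228.3920923040185 r 84.71551177484716
226 [ 0.0007 -0.0088 -0.    ] [0.0007 0.0004 0.0383]
223 [ 0.0014 -0.0199 -0.0001] [0.0007 0.0003 0.0883]
220 [ 0.0027 -0.0308 -0.0001] [0.0008 0.0003 0.1383]
217 [ 0.0046 -0.0417 -0.0001] [0.0008 0.0003 0.1883]
215 [ 0.0062 -0.0489 -0.0001] [0.0008 0.0003 0.2216]
```

Call:
carry_out([
  [[0.0005, -0.009, 0, 0, 0, 0.038], [0.0015, -0.02, 0, 0, 0, 0.088], [0.0025, -0.031, 0, 0, 0, 0.138], [0.0045, -0.041, 0, 0, 0, 0.188], [0.006, -0.048, 0, 0, 0, 0.22]],
])

```text
clock: 14.0
eef_pos: [505.6, 31.5, 98.7]
tcp_rot: [3.141, 0.001, 0.612]
contact_force: [1.6, -5.2, 1.5]
opening: 0.323
```

```bash
python3 -c "
from h import *
f=optics.grab_frame('scene');crop(f,245,135,395,250,5,'s12.png')
f=optics.grab_frame('top');crop(f,200,165,260,225,10,'t12.png')
arc([214,213,212,211,210],z=98.7)"
```

```text
t 14.10 pos [505.4  31.8  98.6] rot [-3.1414e+00  1.1000e-03  6.1470e-01] F [ 0.5 -2.2  0.4] open 0.318
now th 214.81779212771534 r 84.8977919903601
214 [ 0.001  -0.003  -0.0003] [-0.0002  0.0011  0.0203]
213 [ 0.0011 -0.0067 -0.0003] [-0.0002  0.0011  0.037 ]
212 [ 0.0013 -0.0104 -0.0002] [-0.0002  0.0011  0.0536]
211 [ 0.0016 -0.0141 -0.0002] [-0.0002  0.0011  0.0703]
210 [ 0.0019 -0.0177 -0.0002] [-0.0002  0.0011  0.087 ]
```

View pics/s12.png

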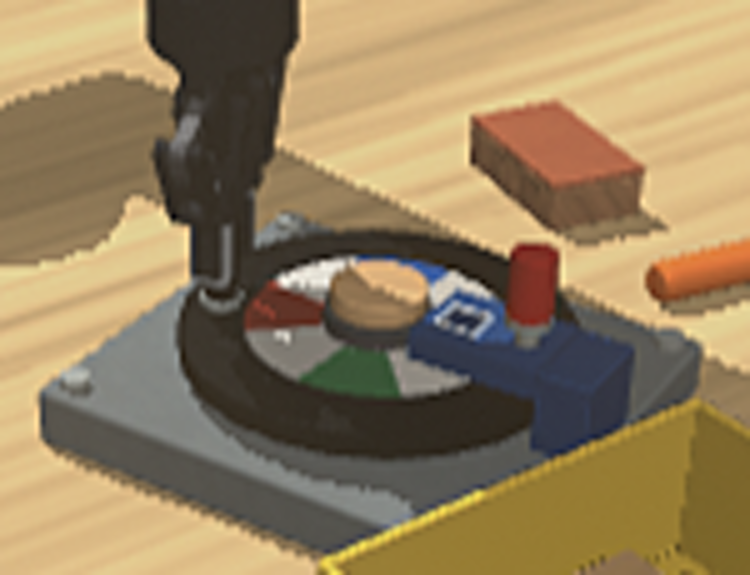

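View pics/t12.png

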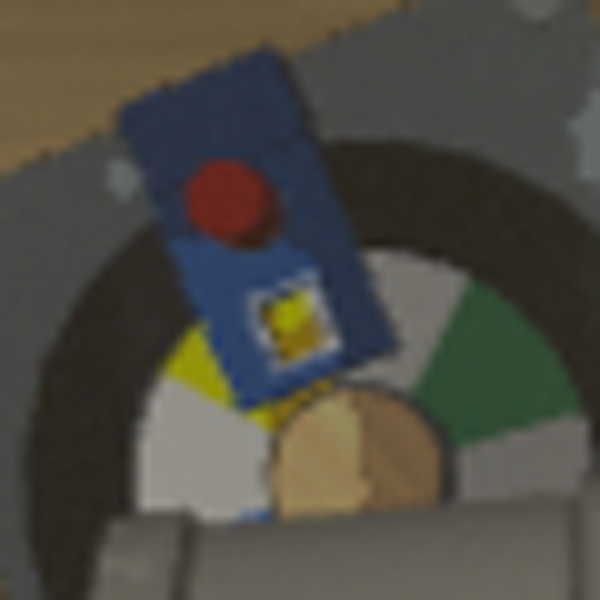

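Call:
carry_out([
  [[0.0002, -0.002, 0, 0, 0, 0.01], [0.0003, -0.004, 0, 0, 0, 0.02], [0.0005, -0.006, 0, 0, 0, 0.03], [0.0006, -0.008, 0, 0, 0, 0.038], [0.0008, -0.01, 0, 0, 0, 0.047]],
])

```text
clock: 14.52
eef_pos: [503.7, 34.8, 98.5]
tcp_rot: [3.141, 0.001, 0.566]
contact_force: [-0.0, -6.0, 2.4]
opening: 0.321
```

Call:
carry_out([
  [[0.0002, -0.002, 0, 0, 0, 0.009], [0.0003, -0.004, 0, 0, 0, 0.018], [0.0005, -0.006, 0, 0, 0, 0.027]],
])

```text
clock: 14.77
eef_pos: [502.4, 36.9, 98.5]
tcp_rot: [3.141, 0.001, 0.538]
contact_force: [-0.3, -6.3, 2.2]
opening: 0.321
```

```bash
python3 -c "
from h import *
f=optics.grab_frame('scene');crop(f,245,135,395,250,5,'s13.png')
arc([214,213,212,211,210,209,208],z=98.7)"
```

```text
t 14.82 pos [502.4  37.   98.5] rot [3.1415e+00 1.4000e-03 5.3710e-01] F [-0.4 -6.1  2. ] open 0.324
now th 210.76823587141885 r 84.61308134693448
214 [ 0.0006  0.0119 -0.0006] [ 0.      0.0014 -0.0537]
213 [ 0.0004  0.0082 -0.0006] [ 0.      0.0014 -0.0371]
212 [ 0.0003  0.0045 -0.0006] [ 0.0001  0.0014 -0.0204]
211 [ 0.0003  0.0009 -0.0006] [ 0.0001  0.0014 -0.0037]
210 [ 0.0003 -0.0028 -0.0006] [0.0001 0.0014 0.0129]
209 [ 0.0004 -0.0065 -0.0006] [0.0001 0.0014 0.0296]
208 [ 0.0005 -0.0102 -0.0006] [0.0001 0.0014 0.0463]
```

View pics/s13.png

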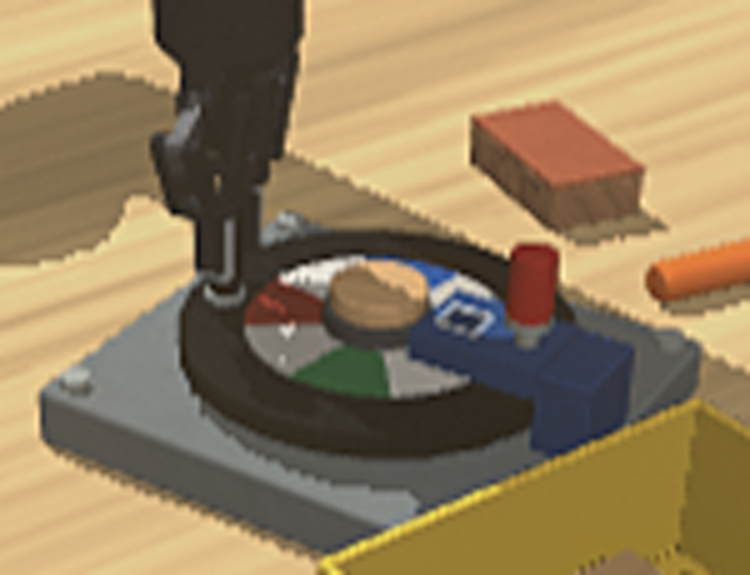

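```bash
cat >> h.py <<'E'
def knob():
    f=optics.grab_frame('scene');I=f['img'].astype(int)
    m=(I[...,0]>2*I[...,1]+20)&(I[...,0]>2*I[...,2]+20);m[:, :335]=0;m[:,365:]=0;m[:170]=0;m[225:]=0
    v,u=np.nonzero(m);print("knob",len(v),u.mean().round(2),v.mean().round(2),v.min(),v.max())
E
python3 -c "
from h import *
knob()"
```

```text
knob 112 351.54 191.42 184 199
```

Call:
carry_out([
  [[0.0001, -0.0015, 0, 0, 0, 0.007], [0.0002, -0.003, 0, 0, 0, 0.014], [0.0003, -0.0045, 0, 0, 0, 0.021], [0.0004, -0.006, 0, 0, 0, 0.028]],
])

```text
clock: 15.2
eef_pos: [501.3, 39.0, 98.5]
tcp_rot: [3.141, 0.002, 0.509]
contact_force: [-0.3, -5.8, 1.7]
opening: 0.319
```

```bash
python3 -c "
from h import *
knob()"
```

```text
knob 115 351.53 191.4 184 199
```

Call:
carry_out([
  [[0.0001, -0.0015, 0, 0, 0, 0.007], [0.0002, -0.003, 0, 0, 0, 0.014], [0.0003, -0.0045, 0, 0, 0, 0.021], [0.0004, -0.006, 0, 0, 0, 0.028]],
])

```text
clock: 15.58
eef_pos: [500.1, 41.2, 98.4]
tcp_rot: [3.142, 0.002, 0.479]
contact_force: [-0.9, -5.8, 1.7]
opening: 0.319
```

```bash
python3 -c "
from h import *
knob()"
```

```text
knob 114 351.54 191.44 184 199
```

Call:
carry_out([
  [[0.0001, -0.0015, 0, 0, 0, 0.007], [0.0002, -0.003, 0, 0, 0, 0.014], [0.0003, -0.0045, 0, 0, 0, 0.021], [0.0004, -0.006, 0, 0, 0, 0.028]],
])

```text
clock: 15.97
eef_pos: [499.1, 43.4, 98.4]
tcp_rot: [3.142, 0.002, 0.45]
contact_force: [-0.3, -6.1, 1.8]
opening: 0.322
```

```bash
python3 -c "
from h import *
knob()"
```

```text
knob 116 351.47 191.52 184 199
```

Call:
carry_out([
  [[0.0001, -0.0015, 0, 0, 0, 0.007], [0.0002, -0.003, 0, 0, 0, 0.014], [0.0003, -0.0045, 0, 0, 0, 0.021]],
])

```text
clock: 16.27
eef_pos: [498.3, 45.1, 98.4]
tcp_rot: [3.142, 0.002, 0.428]
contact_force: [-0.4, -6.8, 2.6]
opening: 0.321
```

```bash
python3 -c "
from h import *
knob()
arc([206,205,204,203,202,201,200],z=98.7)
f=optics.grab_frame('top');crop(f,200,165,260,225,10,'t14.png')"
```

```text
knob 117 351.47 191.41 184 199
t 16.32 pos [498.3  45.1  98.4] rot [3.1416e+00 2.1000e-03 4.2740e-01] F [-0.7 -6.   2.5] open 0.323
now th 204.61509762714437 r 84.46743597977778
206 [-0.      0.0051 -0.0008] [ 0.      0.002  -0.0252]
205 [-0.0001  0.0014 -0.0008] [ 0.      0.002  -0.0085]
204 [-0.0001 -0.0023 -0.0008] [0.     0.002  0.0081]
203 [-0.     -0.006  -0.0008] [0.0001 0.002  0.0248]
202 [ 0.0001 -0.0096 -0.0008] [0.0001 0.002  0.0415]
201 [ 0.0003 -0.0133 -0.0008] [0.0001 0.002  0.0581]
200 [ 0.0006 -0.017  -0.0008] [0.0001 0.002  0.0748]
```

View pics/t14.png

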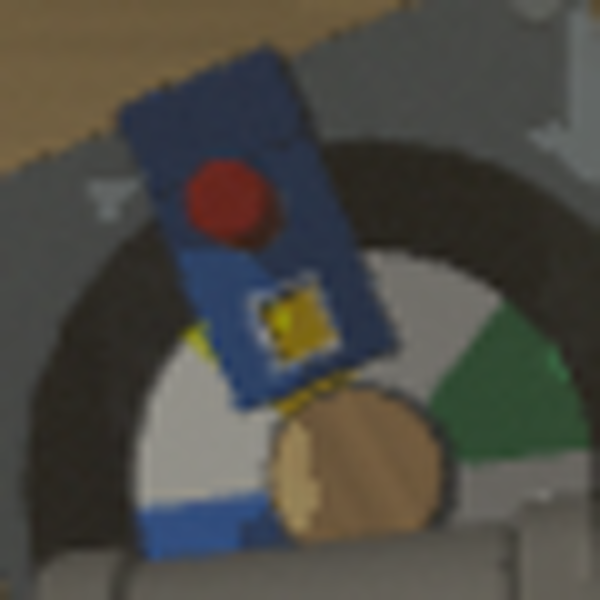

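Call:
carry_out([
  [[0.0001, -0.0015, 0, 0, 0, 0.007], [0.0002, -0.003, 0, 0, 0, 0.014], [0.0003, -0.0045, 0, 0, 0, 0.021]],
])

```text
clock: 16.62
eef_pos: [497.6, 46.7, 98.3]
tcp_rot: [3.142, 0.002, 0.406]
contact_force: [-1.1, -6.2, 2.5]
opening: 0.316
```

```bash
python3 -c "
from h import *
knob()"
```

```text
knob 115 351.51 191.46 184 199
```

Call:
carry_out([
  [[0.0001, -0.0015, 0, 0, 0, 0.007], [0.0002, -0.003, 0, 0, 0, 0.014], [0.0003, -0.0045, 0, 0, 0, 0.021]],
])

```text
clock: 16.92
eef_pos: [497.0, 48.4, 98.3]
tcp_rot: [3.141, 0.002, 0.384]
contact_force: [-1.0, -6.5, 2.1]
opening: 0.32
```

```bash
python3 -c "
from h import *
knob()"
```

```text
knob 115 351.62 191.36 184 199
```

Call:
carry_out([
  [[0.0001, -0.0015, 0, 0, 0, 0.007], [0.0002, -0.003, 0, 0, 0, 0.014], [0.0003, -0.0045, 0, 0, 0, 0.021]],
])

```text
clock: 17.22
eef_pos: [496.3, 50.2, 98.3]
tcp_rot: [3.142, 0.003, 0.362]
contact_force: [-0.7, -5.6, 1.9]
opening: 0.318
```

```bash
python3 -c "
from h import *
knob()"
```

```text
knob 113 351.82 191.14 184 198
```

Call:
carry_out([
  [[0.0001, -0.0015, 0, 0, 0, 0.007], [0.0002, -0.003, 0, 0, 0, 0.014]],
])

```text
clock: 17.43
eef_pos: [496.0, 51.3, 98.3]
tcp_rot: [3.142, 0.003, 0.347]
contact_force: [-0.8, -6.6, 1.7]
opening: 0.32
```

```bash
python3 -c "
from h import *
knob()"
```

```text
knob 111 351.95 191.11 184 198
```

Call:
carry_out([
  [[0.0001, -0.0015, 0, 0, 0, 0.007], [0.0002, -0.003, 0, 0, 0, 0.014]],
])

```text
clock: 17.65
eef_pos: [495.5, 52.5, 98.2]
tcp_rot: [3.142, 0.003, 0.333]
contact_force: [-0.8, -5.1, 2.0]
opening: 0.322
```

```bash
python3 -c "
from h import *
knob()"
```

```text
knob 111 351.95 191.11 184 198
```

Call:
carry_out([
  [[0.0001, -0.0015, 0, 0, 0, 0.007], [0.0002, -0.003, 0, 0, 0, 0.014], [0.0003, -0.0045, 0, 0, 0, 0.021]],
])

```text
clock: 17.95
eef_pos: [495.0, 54.3, 98.2]
tcp_rot: [3.142, 0.003, 0.311]
contact_force: [-1.4, -4.9, 0.4]
opening: 0.32
```

```bash
python3 -c "
from h import *
knob()
f=optics.grab_frame('scene');crop(f,245,135,395,250,5,'s15.png')
f=optics.grab_frame('top');crop(f,200,165,260,225,10,'t15.png')"
```

```text
knob 114 351.98 191.76 184 199
```

View pics/s15.png

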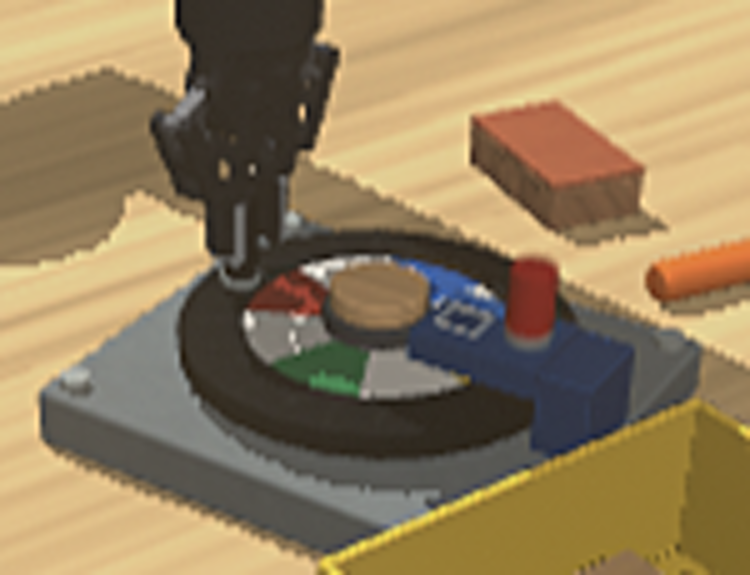

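View pics/t15.png

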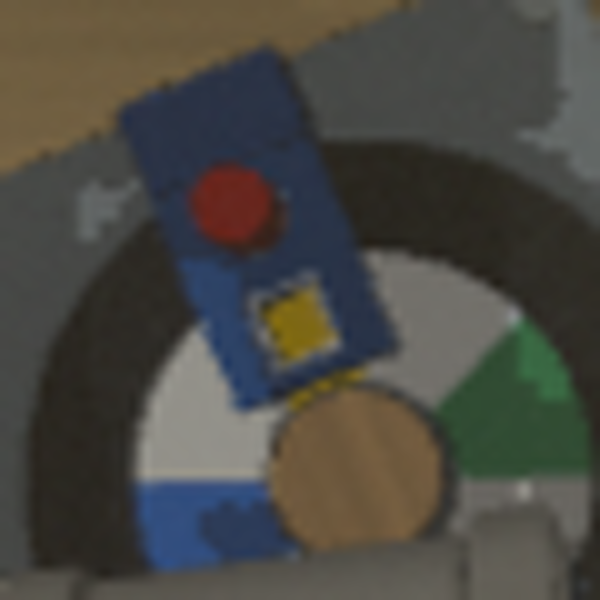

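```bash
python3 -c "
from h import *
knob()
f=optics.grab_frame('scene');crop(f,325,165,375,215,12,'s16.png');st()"
```

```text
knob 114 351.21 194.89 188 202
t 18.20 pos [495.2  54.5  98.2] rot [-3.1415e+00  2.1000e-03  3.1070e-01] F [-1.5 -5.   0.6] open 0.316
```

View pics/s16.png

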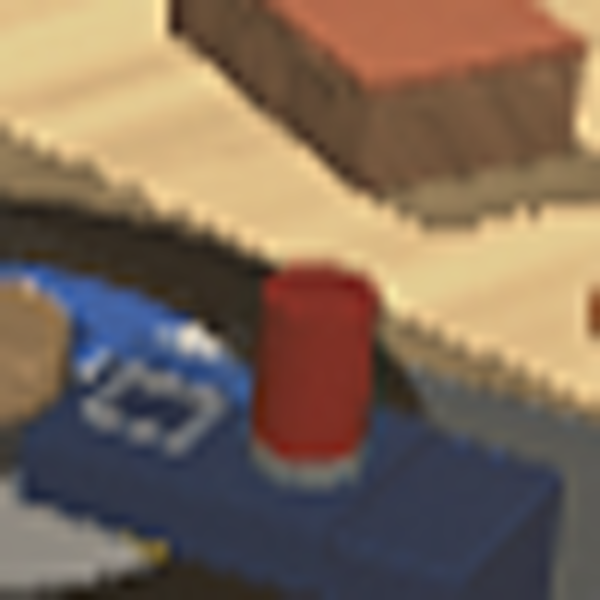

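Call:
carry_out([
  [[0.0001, -0.0015, 0, 0, 0, 0.007], [0.0002, -0.003, 0, 0, 0, 0.014]],
])

```text
clock: 18.37
eef_pos: [494.9, 55.6, 98.2]
tcp_rot: [-3.142, 0.002, 0.296]
contact_force: [-2.2, -5.8, 1.6]
opening: 0.319
```

Call:
carry_out([
  [[0.0001, -0.0013, 0, 0, 0, 0.005], [0.0001, -0.0013, 0, 0, 0, 0.005]],
])

```text
clock: 18.53
eef_pos: [494.8, 56.2, 98.2]
tcp_rot: [3.142, 0.002, 0.291]
contact_force: [-1.1, -5.2, 0.0]
opening: 0.32
```

Call:
carry_out([
  [[0, -0.001, 0, 0, 0, 0.004], [0, -0.001, 0, 0, 0, 0.004]],
])

```text
clock: 18.7
eef_pos: [494.7, 56.5, 98.2]
tcp_rot: [3.142, 0.002, 0.286]
contact_force: [-1.3, -5.3, -0.6]
opening: 0.321
```

Call:
carry_out([
  [[0, -0.001, 0, 0, 0, 0.004], [0, -0.001, 0, 0, 0, 0.004]],
])

```text
clock: 18.87
eef_pos: [494.6, 56.9, 98.2]
tcp_rot: [3.142, 0.002, 0.282]
contact_force: [-1.5, -5.0, 0.0]
opening: 0.323
```

Call:
carry_out([
  [[0, -0.001, 0, 0, 0, 0.004], [0, -0.001, 0, 0, 0, 0.004]],
])

```text
clock: 19.03
eef_pos: [494.5, 57.2, 98.2]
tcp_rot: [3.141, 0.002, 0.278]
contact_force: [-0.6, -5.5, 0.4]
opening: 0.321
```

Call:
carry_out([
  [[0, -0.0008, 0, 0, 0, 0.003], [0, -0.0008, 0, 0, 0, 0.003]],
])

```text
clock: 19.2
eef_pos: [494.4, 57.4, 98.2]
tcp_rot: [3.141, 0.002, 0.275]
contact_force: [-1.7, -6.7, 1.0]
opening: 0.325
```

Call:
carry_out([
  [[0, -0.0008, 0, 0, 0, 0.003], [0, -0.0008, 0, 0, 0, 0.003]],
])

```text
clock: 19.37
eef_pos: [494.3, 57.6, 98.2]
tcp_rot: [3.141, 0.002, 0.272]
contact_force: [-1.6, -7.3, 0.3]
opening: 0.32
```

Call:
carry_out([
  [[0, -0.0008, 0, 0, 0, 0.003], [0, -0.0008, 0, 0, 0, 0.003]],
])

```text
clock: 19.53
eef_pos: [494.4, 57.7, 98.2]
tcp_rot: [3.141, 0.002, 0.269]
contact_force: [-2.0, -9.3, -0.3]
opening: 0.321
```

```bash
python3 -c "
from h import *
knob()"
```

```text
knob 119 351.28 194.55 187 202
```

Call:
carry_out([
  [[0, 0.004, 0, 0, 0, 0], [0, 0.008, 0, 0, 0, 0], [0, 0.011, 0, 0, 0, 0], [0, 0.011, 0, 0, 0, 0]],
])

```text
clock: 19.92
eef_pos: [496.5, 54.4, 98.6]
tcp_rot: [-3.141, -0.0, 0.268]
contact_force: [0.4, -1.2, -0.0]
opening: 0.324
```

```bash
python3 -c "
from h import *
knob();st()
f=optics.grab_frame('scene');crop(f,325,165,375,215,12,'s17.png')"
```

```text
knob 121 351.21 194.59 187 202
t 19.97 pos [496.5  54.5  98.6] rot [-3.1414e+00 -2.0000e-04  2.6790e-01] F [-0.1  0.1  0.1] open 0.318
```

View pics/s17.png

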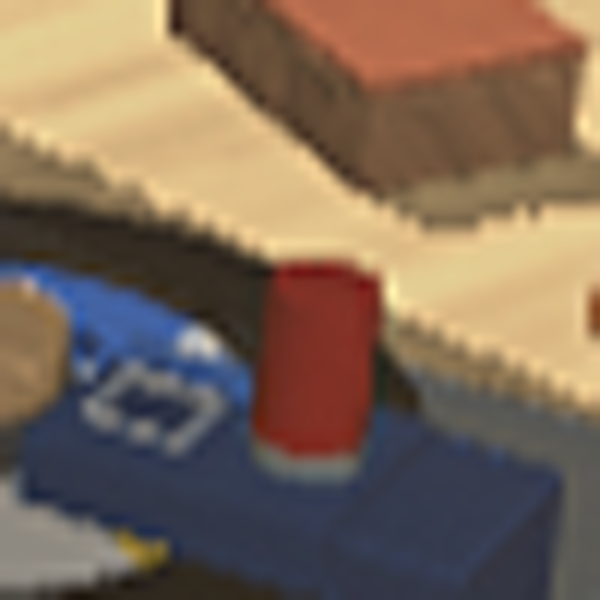

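Call:
carry_out([
  [[0, 0.004, 0, 0, 0, 0], [0, 0.007, 0, 0, 0, 0], [0, 0.009, 0, 0, 0, 0], [0, 0.01, 0, 0, 0, 0]],
])

```text
clock: 20.35
eef_pos: [497.4, 50.4, 98.5]
tcp_rot: [-3.142, -0.0, 0.268]
contact_force: [-0.2, 0.4, -0.2]
opening: 0.315
```

Call:
carry_out([
  [[0, 0.0015, 0, 0, 0, 0], [0, 0.003, 0, 0, 0, 0]],
])

```text
clock: 20.52
eef_pos: [497.8, 49.3, 98.5]
tcp_rot: [-3.142, -0.0, 0.268]
contact_force: [-0.0, -0.8, 0.4]
opening: 0.316
```

```bash
python3 -c "
from h import *
knob()"
```

```text
knob 119 351.26 194.54 187 202
```

Call:
carry_out([
  [[0, 0.0015, 0, 0, 0, 0], [0, 0.003, 0, 0, 0, 0]],
])

```text
clock: 20.73
eef_pos: [498.0, 48.3, 98.5]
tcp_rot: [-3.141, 0.0, 0.268]
contact_force: [0.1, 3.2, 0.9]
opening: 0.319
```

Call:
carry_out([
  [[0, 0.0015, 0, 0, 0, 0], [0, 0.003, 0, 0, 0, 0]],
])

```text
clock: 20.9
eef_pos: [498.2, 47.4, 98.5]
tcp_rot: [-3.141, 0.0, 0.268]
contact_force: [-0.8, 4.4, 1.2]
opening: 0.322
```

```bash
python3 -c "
from h import *
knob()"
```

```text
knob 117 351.02 195.03 188 202
```

Call:
carry_out([
  [[0, 0.0015, 0, 0, 0, 0], [0, 0.002, 0, 0, 0, 0]],
])

```text
clock: 21.12
eef_pos: [498.5, 46.4, 98.5]
tcp_rot: [-3.141, 0.0, 0.268]
contact_force: [-1.4, 4.0, 0.4]
opening: 0.323
```

Call:
carry_out([
  [[0, -0.004, 0, 0, 0, 0], [0, -0.008, 0, 0, 0, 0], [0, -0.012, 0, 0, 0, 0], [0, -0.013, 0, 0, 0, 0]],
])

```text
clock: 21.45
eef_pos: [497.2, 51.4, 98.5]
tcp_rot: [3.141, -0.0, 0.268]
contact_force: [-0.6, -0.5, 0.4]
opening: 0.321
```

```bash
python3 -c "
from h import *
knob();st()
f=optics.grab_frame('scene');crop(f,325,165,375,215,12,'s18.png')"
```

```text
knob 116 351.0 195.04 188 202
t 21.50 pos [497.2  51.4  98.5] rot [ 3.1414e+00 -1.0000e-04  2.6820e-01] F [ 0.4 -0.1 -0.4] open 0.320
```

View pics/s18.png

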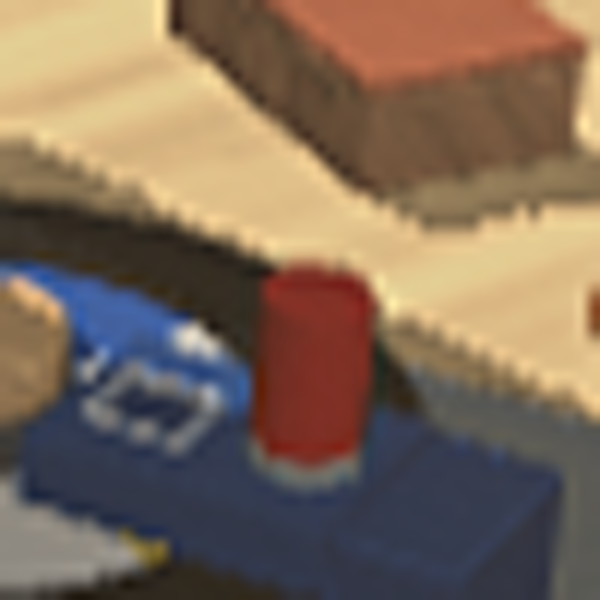

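Call:
carry_out([
  [[0, 0, 0, 0, 0, 0], [0, 0, 0, 0, 0, 0], [0, 0, 0, 0, 0, 0]],
], hand=0.3)

```text
clock: 21.8
eef_pos: [497.2, 51.3, 98.5]
tcp_rot: [3.142, -0.0, 0.268]
contact_force: [-0.3, -1.1, -0.8]
opening: 0.696
```

Call:
carry_out([
  [[0, 0, -0.03, 0, 0, 0], [0, 0, -0.08, 0, 0, 0], [0, 0, -0.15, 0, 0, 0], [0, 0, -0.21, 0, 0, 0], [0, 0, -0.22, 0, 0, 0]],
])

```text
clock: 22.22
eef_pos: [499.3, 51.5, 190.2]
tcp_rot: [3.141, -0.005, 0.268]
contact_force: [0.7, 0.2, 0.4]
opening: 0.703
```

```bash
python3 -c "
from h import *
plan([654,112.4,180])
knob()"
```

```text
t 22.22 pos [499.3  51.5 190.2] rot [ 3.1406 -0.0054  0.2678] F [0.7 0.2 0.4] open 0.703
shift [ 0.4132 -0.0445  0.0278] turn [ 0.0009 -0.0052 -0.    ] rows>= 4.0
knob 111 351.17 194.97 188 202
```

Call:
carry_out([
  [[0.08, -0.01, 0, 0, 0, 0], [0.17, -0.02, 0, 0, 0, 0], [0.26, -0.03, 0, 0, 0, 0], [0.35, -0.04, 0, 0, 0, 0], [0.413, -0.044, 0, 0, 0, 0]],
], hand=1)

```text
clock: 22.68
eef_pos: [653.9, 113.2, 185.1]
tcp_rot: [-3.141, 0.0, 0.268]
contact_force: [0.7, 0.4, 0.4]
opening: 0.006
```

Call:
carry_out([
  [[0, 0, 0.01, 0, 0, 0], [0, 0, 0.01, 0, 0, 0], [0, 0, 0.01, 0, 0, 0], [0, 0, 0.01, 0, 0, 0]],
])

```text
clock: 23.02
eef_pos: [650.3, 111.5, 181.7]
tcp_rot: [-3.141, 0.002, 0.268]
contact_force: [-0.4, -0.9, 0.1]
opening: 0.0
```

```bash
python3 -c "
from h import *
plan([654,112.4,145])
f=optics.grab_frame('scene');crop(f,300,120,400,240,5,'s19.png')"
```

```text
t 23.02 pos [650.3 111.5 181.7] rot [-3.1414e+00  2.2000e-03  2.6760e-01] F [-0.4 -0.9  0.1] open 0.000
shift [0.0097 0.0002 0.0917] turn [-0.0002  0.0021 -0.    ] rows>= 0.9
```

View pics/s19.png

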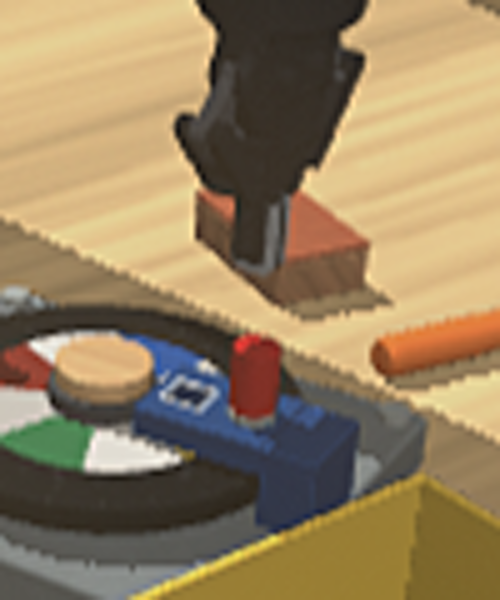

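Call:
carry_out([
  [[0.004, 0, 0.03, 0, 0, 0], [0.008, 0, 0.06, 0, 0, 0], [0.008, 0, 0.08, 0, 0, 0], [0.008, 0, 0.09, 0, 0, 0], [0.008, 0, 0.09, 0, 0, 0]],
])

```text
clock: 23.48
eef_pos: [653.9, 112.7, 144.6]
tcp_rot: [-3.141, 0.003, 0.268]
contact_force: [0.5, 0.6, -0.4]
opening: 0.002
```

Call:
carry_out([
  [[0, 0, 0.001, 0, 0, 0], [0, 0, 0.002, 0, 0, 0], [0, 0, 0.003, 0, 0, 0], [0, 0, 0.003, 0, 0, 0]],
])

```text
clock: 23.82
eef_pos: [655.2, 112.9, 145.7]
tcp_rot: [3.142, -0.001, 0.268]
contact_force: [0.9, 0.3, 0.4]
opening: 0.0
```

Call:
carry_out([
  [[-0.001, 0, 0.002, 0, 0, 0], [-0.002, 0, 0.004, 0, 0, 0], [-0.003, 0, 0.006, 0, 0, 0], [-0.003, 0, 0.008, 0, 0, 0], [-0.003, 0, 0.01, 0, 0, 0]],
])

```text
clock: 24.23
eef_pos: [653.7, 112.5, 141.3]
tcp_rot: [-3.142, 0.0, 0.268]
contact_force: [0.2, 0.1, -0.5]
opening: 0.0
```

Call:
carry_out([
  [[0, 0, 0.001, 0, 0, 0], [0, 0, 0.002, 0, 0, 0], [0, 0, 0.003, 0, 0, 0]],
])

```text
clock: 24.48
eef_pos: [653.8, 112.6, 140.1]
tcp_rot: [3.142, -0.0, 0.268]
contact_force: [-0.6, -0.9, 5.0]
opening: -0.001
```

Call:
carry_out([
  [[0, 0, 0.0008, 0, 0, 0], [0, 0, 0.0008, 0, 0, 0]],
])

```text
clock: 24.65
eef_pos: [653.9, 112.6, 140.1]
tcp_rot: [3.142, -0.0, 0.268]
contact_force: [-1.6, -0.7, 4.7]
opening: 0.001
```

Call:
carry_out([
  [[0, 0, -0.005, 0, 0, 0], [0, 0, -0.03, 0, 0, 0], [0, 0, -0.08, 0, 0, 0], [0, 0, -0.14, 0, 0, 0], [0, 0, -0.2, 0, 0, 0]],
])

```text
clock: 25.07
eef_pos: [653.5, 112.5, 220.9]
tcp_rot: [-3.142, 0.001, 0.268]
contact_force: [0.0, -0.9, 0.0]
opening: -0.0
```

Call:
carry_out([
  [[-0.06, 0, -0.03, 0, 0, 0], [-0.13, 0, -0.05, 0, 0, 0], [-0.21, 0, -0.05, 0, 0, 0], [-0.29, 0, -0.05, 0, 0, 0], [-0.35, 0, -0.05, 0, 0, 0]],
], hand=0)

```text
clock: 25.48
eef_pos: [516.5, 75.0, 240.5]
tcp_rot: [3.142, 0.0, 0.268]
contact_force: [0.8, 1.2, 0.5]
opening: 0.709
```

Call:
carry_out([
  [[-0.06, 0.08, 0, 0, 0, 0], [-0.06, 0.16, 0, 0, 0, 0], [-0.06, 0.24, 0, 0, 0, 0], [-0.06, 0.32, 0, 0, 0, 0], [-0.06, 0.38, 0, 0, 0, 0]],
])

```text
clock: 25.9
eef_pos: [536.4, -79.6, 240.9]
tcp_rot: [3.141, -0.001, 0.268]
contact_force: [-0.2, 0.6, 0.4]
opening: 1.006
```

Call:
carry_out([
  [[0, 0, 0, 0, 0, 0], [0, 0, 0, 0, 0, 0], [0, 0, 0, 0, 0, 0], [0, 0, 0, 0, 0, 0]],
])

```text
clock: 26.23
eef_pos: [535.6, -76.5, 240.0]
tcp_rot: [-3.141, 0.0, 0.269]
contact_force: [-0.2, -0.0, -0.1]
opening: 0.999
```

```bash
python3 -c "
from h import *
knob();s=st();print(abs(s['qvel']).max())
f=optics.grab_frame('scene');crop(f,245,135,395,250,5,'s20.png');cv2.imwrite('pics/s20f.png',f['img'][:,:,::-1])
f=optics.grab_frame('top');crop(f,180,155,300,275,5,'t20.png')
for n in ['glue_mid','pencil_cup_mid','blue_pin_knob']: print(n,[np.round(d['point']) for d in nets.tip_of(n,'scene')[:1]])"
```

```text
knob 108 351.11 195.07 188 202
t 26.28 pos [535.6 -76.4 240. ] rot [-3.1413  0.      0.269 ] F [ 0.4 -0.2 -0.4] open 1.007
0.0038836734017676485
glue_mid [array([ 611., -458.,   47.])]
pencil_cup_mid [array([749., 340.,  50.])]
blue_pin_knob [array([ 539., -330.,   72.])]
```

View pics/s20f.png

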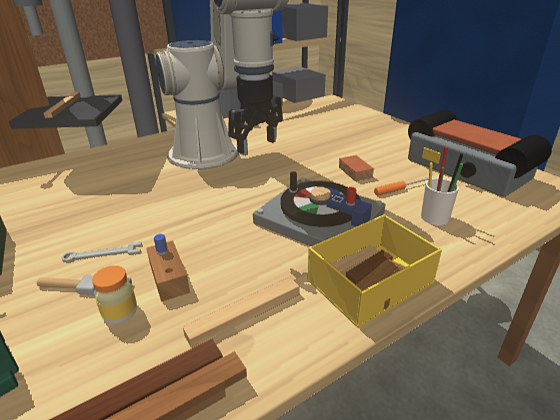

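View pics/t20.png

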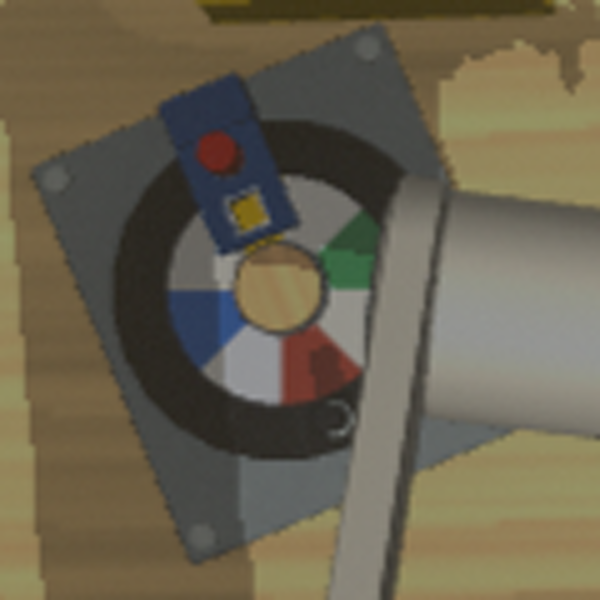

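```bash
python3 -c "
from rig import r
print(r.sign_off())"
```

```text
the job is handed in; nothing more can be done
None
```

The red pin is locked in the wheel and fully home, and I handed the job in at about 26 s on the robot's clock, with the arm clear of everything. The tool gave no verdict.

- **Placing:** I took the red pin from its holder, stood it in the guide hole, felt it touch the wheel at about 6 N and let go.
- **Turning:** I turned the wheel by its handle with the jaws loosely around it, pushing with about 5–7 N. Yellow came into the window and the pin dropped. I then pushed on until the wheel came up solid, at about 9.5 N. That push left the pin tilted slightly, so I eased the wheel back about 1.5 mm and the pin stood straight again.
- **Last checks:**
  - Yellow fills the window.
  - The knob sits about 10 mm lower in the picture than when it was riding on the wheel.
  - A light touch of about 5 N from above met the knob's top at 118 mm, which is the height for the collar lying flat on the bridge.
- **Other things on the bench:** the blue pin, glue jar and pencil cup read within about 4 mm of where they started, which is the accuracy of the networks. I checked the remaining things only by eye in the final picture, where they looked unmoved.

No check failed. The scene camera read about 1.7 pixels too low against the robot, so I relied on contact forces for the final fit.

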